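# Fit the card-keeper bar across the open card frame

## Robot

A 6-joint arm with a two-finger parallel gripper is mounted at the origin on the work surface. World frame = base frame: x ahead of the robot, y to its left, z up, the work surface at z = 0. Lengths are in m, angles in rad, forces in N, time in s.
With the tool pointing down it reaches from about 0.4 to 0.825 m from the base axis. Payload 7 kg.
Tool frame: the origin (TCP) lies on the centre line of the jaws, within the pads' length; the fingertips stand 22 mm ahead of it and the grasp point (between the pads) lies 3 mm ahead of it (arm.tcp_to_tips is the distance from the TCP to the fingertips, in m); z points along the fingers, y is the line along which they close (so a half turn about z gives the same grasp; the last joint's range is limited). The gripper opens to 88 mm and grips with 3 to 60 N. Pads are 19 mm wide; open, the fingers measure 130 mm over their backs; the gripper's body (78 mm by 193 mm) begins 47 mm behind the grasp point.
Start: joints at [1.506, 0.359, 0.012, 0, -1.224, -0.288], TCP at [0.233, 0.633, 0.249] pointing down, gripper open.
Joint ranges: [-3.07, 3.07], [-1.43, 2.12], [-1.02, 1.25], [-3.03, 1.67], [-3.05, -0], [-3.03, 3.03]. Speed limits (rad/s): [2.39, 2.39, 3.01, 3.14, 3.14, 3.14].

## Interface

Orientations are given as [roll, pitch, yaw] about the fixed x, y, z axes, in that order (R = Rz(yaw) Ry(pitch) Rx(roll)).
In Python, from station import arm gives the robot as it stands.
- The arm moves only by the tool jog_arm, never from a script. Its argument "targets" is a list of rows, each an object of numbers: "dx", "dy", "dz": the shift along the tool's x, y, z in mm; "rx", "ry", "rz": the turn, a rotation vector about the tool's x, y, z in rad; "gripper": the closure, from 0 (fully open) to 1 (shut). In form: [{"dx": .., "dy": .., "dz": .., "rx": .., "ry": .., "rz": .., "gripper": ..}, ...]. A call has exactly 8 rows; each row is the pose to reach, as a shift and turn from the pose commanded when the call began, along the tool's axes at that moment; what a row does not reach only later rows make up. A row lasts 1/12 s, in which the tool goes at most 41.7 mm and 7.16 degrees, less where a joint would pass 70% of its speed; a pose out of reach is approached as far as the arm can. A call with a gripper value outside its range is refused whole. The fingers move at their own pace and stop on an object; "force" is the grip in N (left out, the last holds). Time passes only in rows, so rows that repeat a pose let the fingers close, or fill a call up. It gives the time, the measured TCP pose, the force, the opening and the grip force at its end, in the units of the state.
- arm.get_state(): the state, without advancing time (a new reading comes with each control period).
- arm.grab_frame(name): name is "side" or "top" or "wrist"; returns a dict with "frame" (420x560x3 uint8, red, green, blue), "z_map" (420x560 float32, m along the optical axis (not along the pixel's ray), 0 where there is no reading), "fx", "fy", "cx", "cy" (pixels), "distortion" ([k1, k2, p1, p2, k3] as OpenCV has them; the pictures are not rectified), "view" (4x4, takes a point from world to camera coordinates). Camera axes: x right, y down, z forward; pixel columns grow to the right and rows downward; lengths in m; the calibration is good to about 2 mm. A picture is of the moment at which its call begins.
- arm.job_done(): hands the job in; it is judged then, once.
The state is a dict: "t": time; "q": joint angles; "qd": joint speeds; "joint_efforts": joint torques, N m; "eef_pos": TCP position; "ee_rot": TCP orientation; "force": force on the tool from outside, world axes, zero at the start; "moment": the same for the moment, N m; "width": finger opening in m; "gripper_force": force on a finger pad.
Only numpy, scipy, OpenCV 4.12 (cv2) and the standard library are available. Lean on these libraries where they do the work, as an engineer would, in place of code of your own. Each camera call takes 0.05 s, during which the arm holds its last target. There are 200 camera calls.

## Task

The flat metal keeper bar hangs on edge by its keyhole slots on the two headed studs of the low stand: slide it along to the wide ends of the keyholes, draw it off the studs, lay it flat on the bench and let go of it. Then take it again across its width and lower it flat into the two saddles on top of the open card frame's side walls, letting go only once it is down, so that it bridges the frame with its ends overhanging about equally. Leave the other things on the bench where they are.

Things in the scene. Friction and masses are not known exactly. Their poses are not given: they have to be found in the camera images.
- bar_mid (a point): Centre of the loose bare-aluminium keeper bar: 240 mm long (its y axis), 40 mm wide (its z axis, up while it hangs on edge), 10 mm thick (its x axis), about 0.22 kg. Its middle, y from -45 to +44 mm, is solid; the two keyholes lie beyond. In the end either face may be down and either end may go to either side.
- keyhole0 (a point): Centre of the wide end (22 x 22 mm, right through) of one keyhole, on the bar's centre line at y = -75 mm. From it a slot 10 mm high runs along the bar's +y to a closed end 30 mm from this point. At the start the stud's neck is in the slot, 25 mm from this point: sliding the bar 25 mm along its own +y brings the wide end over the stud head (4 mm to spare each way).
- keyhole1 (a point): Centre of the wide end of the other keyhole, at y = +55 mm on the bar; same shape, same direction.
- studs_mid (a point): Point midway between the two studs of the fixed dark steel stand, 75 mm above the bench (bench is z = 0). The studs are at its y = +65 and -65 mm and point along its -x (roughly towards the robot); z is up. Head fronts are at x = -11 mm. The bar hangs midway along the necks here, x = 0. The bench in front (-x) is clear for 130 mm.
- stud0 (a point): Centre of one stud's head at y = -65 mm: head 13 mm diameter, 4 mm long; behind it a neck 7 mm diameter, 15 mm long, up to a 24 mm wide upright that ends 10 mm above the stud. The bar hangs on the necks with 3 mm of play upwards, 2 to 3 mm to either face. Drawing it 25 mm along -x clears the heads. Between the uprights there is only a foot 12 mm high, so the bar's middle is free on both faces.
- stud1 (a point): Centre of the other stud's head, at y = +65 mm, the same.
- saddle_mid (a point): Centre of the fixed grey card frame (150 mm along x, 208 mm along y, z up) at saddle level, 70 mm above the bench. The bar belongs flat, its length along this y axis, its centre 5 mm above this point, overhanging each wall by about 16 mm. Green cards in the frame reach up to 25 mm below this level. Stand and frame may each be on the left or the right.
- saddle0 (a point): Middle of one saddle: the flat top of a side wall 8 mm thick, at the frame's y = -100 mm. Two ears 14 mm high, 48 mm apart along the frame's x and centred on this point, leave room for the bar's width between them (4 mm to spare each side).
- saddle1 (a point): Middle of the other saddle, at the frame's y = +100 mm, the same.
- screwdriver_grip (a point): Handle of a black screwdriver, 170 mm long, lying on the bench between stand and frame. Not to be disturbed.
- reel_mid (a point): Centre of a grey wire reel standing on the bench, 54 mm diameter, 42 mm high. Not to be disturbed.
- flux_mid (a point): Centre of a small white bottle, 40 mm diameter, 85 mm high. Not to be disturbed.
- mug_mid (a point): Centre of a white mug, 80 mm diameter, 90 mm high. Not to be disturbed.
- meter_mid (a point): Centre of a black hand multimeter lying flat, 160 x 80 x 34 mm. Not to be disturbed.
- tray_mid (a point): Centre of a grey open parts tray, 90 x 130 x 25 mm. Not to be disturbed.
Mind the look-alikes: they are no part of the job. Leave any purple look-alike of the part that bears studs_mid alone.

How it is judged:
By the outcome, as a careful person would: the job done as asked, in the order asked, and still so for the second after the job is handed in, with the robot touching nothing.
It also fails if it takes over 59 s, if anything falls off the work surface, if the arm or the gripper's body presses on something with over 40 N, if the wrist force passes 120 N, or if a joint passes its speed limit or range.

## Working session

There is one attempt and no reset: what is moved stays moved. The work goes in short steps, Python scripts to look and compute and a tool call to move; the robot and the scene stay as the last step left them, time stands still between calls to the robot, and variables do not carry over. Pictures are saved under pics/ and viewed, at most 10 in all, crops included, and the job is handed in when it is done.

Besides the shell and the picture viewer there is one more tool, called after ">>>" by a JSON object that holds its "name" and its "arguments". jog_arm: Moves the arm, as the interface text tells. Its arguments: {"type":"object","properties":{"targets":{"type":"array","items":{"type":"object","properties":{"dx":{"type":"number"},"dy":{"type":"number"},"dz":{"type":"number"},"rx":{"type":"number"},"ry":{"type":"number"},"rz":{"type":"number"},"gripper":{"type":"number"}}}},"force":{"type":"number"}},"required":["targets"]}

```bash
mkdir -p pics; ls; cat > h.py <<'E'
import numpy as np, cv2
from station import arm
from scipy.spatial.transform import Rotation as R
def grab(n):
    f=arm.grab_frame(n); np.savez('%s.npz'%n,**{k:np.asarray(v) for k,v in f.items()}); return f
def load(n): return dict(np.load('%s.npz'%n))
def cloud(f):
    h,w=f['z_map'].shape; K=np.array([[f['fx'],0,f['cx']],[0,f['fy'],f['cy']],[0,0,1]],float)
    u,v=np.meshgrid(np.arange(w),np.arange(h))
    p=cv2.undistortPoints(np.stack([u,v],-1).reshape(-1,1,2).astype(float),K,np.array(f['distortion'],float)).reshape(h,w,2)
    z=f['z_map'].astype(float); P=np.dstack([p*z[...,None],z]); V=np.array(f['view'])
    W=(P-V[:3,3])@V[:3,:3]; W[z<=0]=np.nan; return W
E
python3 - <<'E'
from h import *
a=grab('top');b=grab('side')
for n,f in(('top',a),('side',b)): cv2.imwrite('pics/%s0.png'%n,cv2.cvtColor(f['frame'],cv2.COLOR_RGB2BGR)); V=np.array(f['view']);print(n,-V[:3,:3].T@V[:3,3],V[2,:3],f['fx'])
s=arm.get_state();print(s)
E
```

```text
pics
top [ 0.35102347 -0.05228346  1.72489259] [ 0.1155045   0.01061136 -0.99325028] 538.7831194457301
side [ 0.91225904 -1.02021019  1.14202534] [-0.25577759  0.65435241 -0.7116184 ] 452.04719535908004
{'t': 0.1, 'q': array([ 1.50607024e+00,  3.59326904e-01,  1.11651368e-02, -2.71947770e-04,
       -1.22411135e+00, -2.88119779e-01]), 'qd': array([ 0.00048056, -0.00274767,  0.00259154,  0.00020129,  0.00021597,
       -0.00036659]), 'joint_efforts': array([-1.09176755e-03, -5.84167671e+01,  2.93749416e+01,  7.01537266e+00,
        1.00962451e-02, -4.99862654e-05]), 'eef_pos': array([0.23314247, 0.63303595, 0.2477218 ]), 'ee_rot': array([ 3.14010408e+00, -1.74540593e-04, -3.52938328e-01]), 'force': array([-0.45145851,  0.45630086,  0.81304437]), 'moment': array([0.0173484 , 0.01056818, 0.02387795]), 'gripper_force': 0.0, 'width': 0.08768710328710697}
```

View pics/top0.png

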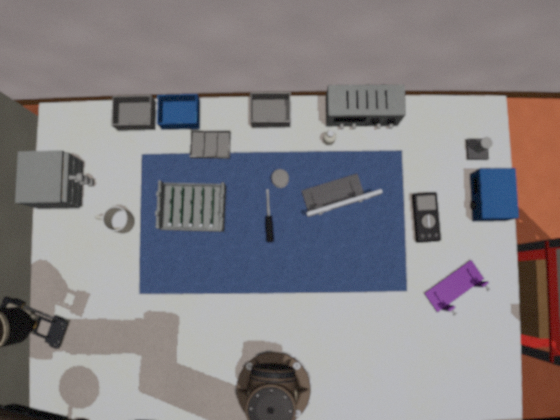

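View pics/side0.png

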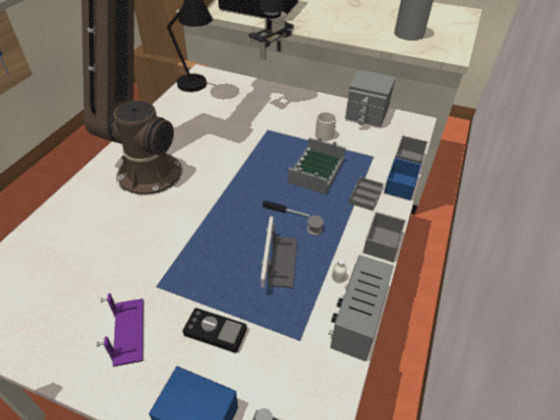

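Top view: the bar runs from (304,213) to (382,191), with the stand behind it. The frame spans (157–226, 181–231), the screwdriver is at (268,215) and the reel at (280,178). The purple decoy is at (455,287). Next I'll measure.

```bash
python3 - <<'E'
from h import *
np.set_printoptions(precision=4,suppress=True)
for n in('top','side'):
    f=load(n);W=cloud(f);P=W.reshape(-1,3);C=f['frame'].reshape(-1,3)
    ok=~np.isnan(P[:,0]);P=P[ok];C=C[ok]
    m=(P[:,0]>.45)&(P[:,0]<.8)&(P[:,1]>-.45)&(P[:,1]<.45)
    print(n,'bench z',np.median(P[m&(P[:,2]<.02)][:,2]))
    # bar/stand
    b=m&(P[:,1]<-.05)&(P[:,2]>.06)&(P[:,2]<.12); Q=P[b];c=Q.mean(0)
    print('bar n',b.sum(),'zmax',np.percentile(Q[:,2],[5,50,95]),Q.min(0),Q.max(0))
    r=cv2.minAreaRect((Q[:,:2]*1000).astype(np.float32));print(r)
    fr=m&(P[:,1]>.1)&(P[:,2]>.05)&(P[:,2]<.1);Q=P[fr];print('frame',fr.sum(),Q.min(0),Q.max(0));print(cv2.minAreaRect((Q[:,:2]*1000).astype(np.float32)))
    for nm,(x0,x1,y0,y1) in dict(frame=(.5,.8,.1,.45),bar=(.5,.85,-.4,-.04)).items():
        q=(P[:,0]>x0)&(P[:,0]<x1)&(P[:,1]>y0)&(P[:,1]<y1)&(P[:,2]>.03);Q=P[q];print(nm,np.histogram(Q[:,2],bins=np.arange(.03,.12,.005))[0])
f=load('top');im=f['frame'];big=cv2.resize(cv2.cvtColor(im[160:250,140:400],cv2.COLOR_RGB2BGR),None,fx=3,fy=3,interpolation=cv2.INTER_CUBIC)
f=load('side');im=f['frame'];b2=cv2.resize(cv2.cvtColor(im[130:300,220:390],cv2.COLOR_RGB2BGR),None,fx=1.9,fy=1.9,interpolation=cv2.INTER_CUBIC)
o=np.zeros((600,780,3),np.uint8);o[:270]=big;o[270:270+b2.shape[0],:b2.shape[1]]=b2;cv2.imwrite('pics/crop.png',o)
W=cloud(load('top'))
for nm,u,v in(('reel',280,178),('drv0',268,190),('drv1',270,242),('ends',304,213),('e2',382,191)):print(nm,W[v,u])
E
```

```text
top bench z 0.0014938420687590406
bar n 453 zmax [0.0627 0.0893 0.0988] [ 0.5369 -0.3417  0.06  ] [ 0.7997 -0.1111  0.1048]
((680.0948486328125, -194.36863708496094), (239.2768096923828, 238.60067749023438), 17.015405654907227)
frame 396 [0.4981 0.1462 0.05  ] [0.6533 0.45   0.097 ]
((578.9788818359375, 297.8641662597656), (300.1766662597656, 149.09803771972656), 87.50293731689453)
frame [216 151 126  73  46  39  35 101  90  35  23  18   5   1   0   0   0]
bar [ 58  60  74  56  58  65  55  36  51  59  77 125 161 142  76  47  48]
side bench z 0.00222534976991805
bar n 441 zmax [0.0628 0.0904 0.0977] [ 0.5342 -0.3472  0.06  ] [ 0.7998 -0.1067  0.1009]
((638.8565673828125, -178.70077514648438), (254.3911590576172, 232.60423278808594), 36.93973922729492)
frame 567 [0.4951 0.1432 0.0501] [0.6562 0.4499 0.0934]
((576.2901000976562, 295.3025817871094), (306.1679382324219, 152.63284301757812), 86.62336730957031)
frame [257 212 222 129  92  85  89  99 103  41  31  18   2   0   0   0   0]
bar [ 39  48  37  47  44  49  51  37  22  38  57  61 132 129  45   2   8]
reel [ 0.6616 -0.029   0.041 ]
drv0 [0.6283 0.0104 0.0115]
drv1 [0.4609 0.0056 0.0076]
ends [ 0.5536 -0.1046  0.0002]
e2 [ 0.6228 -0.3597 -0.0025]
```

View pics/crop.png

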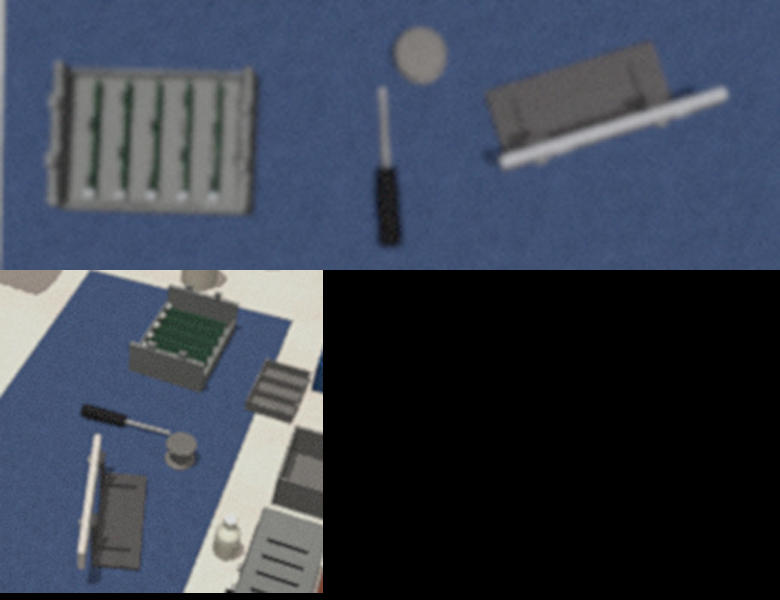

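The crop shows the bar extending further right than the studs: the stud heads are near crop (540,160) and (660,122), and the bar middle is near (615,127). So bar +y points left. I'll refine the bar and frame poses with masks.

```bash
cat >> h.py <<'E'
def ray(f,uv,z):
    K=np.array([[f['fx'],0,f['cx']],[0,f['fy'],f['cy']],[0,0,1]],float)
    p=cv2.undistortPoints(np.array(uv,float).reshape(-1,1,2),K,np.array(f['distortion'],float)).reshape(-1,2)
    V=np.array(f['view']);o=-V[:3,:3].T@V[:3,3];d=np.c_[p,np.ones(len(p))]@V[:3,:3]
    return o+d*((z-o[2])/d[:,2])[:,None]
def proj(f,P):
    K=np.array([[f['fx'],0,f['cx']],[0,f['fy'],f['cy']],[0,0,1]],float);V=np.array(f['view'])
    return cv2.projectPoints(np.array(P,float).reshape(-1,1,3),cv2.Rodrigues(V[:3,:3])[0],V[:3,3],K,np.array(f['distortion'],float))[0].reshape(-1,2)
def delta(pos,rpy=None,s=None):
    s=s or arm.get_state(); R0=R.from_euler('xyz',s['ee_rot']); d=R0.inv().apply(np.array(pos)-s['eef_pos'])*1000
    rv=(R0.inv()*R.from_euler('xyz',rpy)).as_rotvec() if rpy is not None else None
    return d.round(1),None if rv is None else rv.round(4)
E
python3 - <<'E'
from h import *
np.set_printoptions(precision=4,suppress=True)
f=load('top');im=f['frame'].astype(int)
g=im.min(2);m=np.zeros(g.shape,np.uint8);m[180:225,295:390]=(g[180:225,295:390]>135)
n,l,st,_=cv2.connectedComponentsWithStats(m);k=1+st[1:,4].argmax();v,u=np.where(l==k)
P=ray(f,np.c_[u,v],.095);r=cv2.minAreaRect((P[:,:2]*1000).astype(np.float32));print(st[k],r)
c=P[:,:2].mean(0);w,V=np.linalg.eigh(np.cov((P[:,:2]-c).T));d=V[:,1];d*=np.sign(d[1]);s=(P[:,:2]-c)@d;print('c',c,'yaw',np.arctan2(-d[0],d[1]),'len',s.min(),s.max(),'mid',c+d*(s.min()+s.max())/2)
# frame: grey vs blue
b=im[...,2]-im[...,0];m=np.zeros(g.shape,np.uint8);m[170:240,148:235]=(b[170:240,148:235]<25)
n,l,st,_=cv2.connectedComponentsWithStats(m);k=1+st[1:,4].argmax();v,u=np.where(l==k)
P=ray(f,np.c_[u,v],.07);print(st[k],cv2.minAreaRect((P[:,:2]*1000).astype(np.float32)))
print(delta([.56,-.22,.26],[np.pi,0,.27]))
E
```

```text
[307 190  75  26 314] ((573.8666381835938, -225.38600158691406), (14.018440246582031, 239.37913513183594), 16.450153350830078)
c [ 0.5741 -0.2247] yaw 0.2901713631440356 len -0.12028803512713243 0.11910125861855714 mid [ 0.5743 -0.2253]
[ 155  181   71   51 3286] ((572.1432495117188, 252.3368377685547), (219.30264282226562, 154.37916564941406), 88.16355895996094)
(array([601.6, 687.5, -11.1]), array([ 0.0015,  0.0003, -0.6229]))
```

>>> {"name": "jog_arm", "arguments": {"targets": [{"dx":215,"dy":250},{"dx":215,"dy":250},{"dx":215,"dy":250},{"dx":215,"dy":250},{"dx":215,"dy":250},{"dx":215,"dy":250},{"dx":215,"dy":250},{"dx":215,"dy":250}]}}

```text
invalid input at $.targets[0]: expected keys dx, dy, dz, rx, ry, rz, gripper
```

>>> {"name": "jog_arm", "arguments": {"targets": [{"dx":215,"dy":250},{"dx":215,"dy":250},{"dx":215,"dy":250},{"dx":215,"dy":250},{"dx":215,"dy":250},{"dx":215,"dy":250},{"dx":215,"dy":250},{"dx":215,"dy":250}]}}

```text
invalid input at $.targets[0]: expected keys dx, dy, dz, rx, ry, rz, gripper
```

>>> {"name": "jog_arm", "arguments": {"targets": [{"dx":160,"dy":190,"rz":0.12},{"dx":160,"dy":190,"rz":0.24},{"dx":160,"dy":190,"rz":0.36},{"dx":160,"dy":190,"rz":0.48},{"dx":160,"dy":190,"rz":0.6},{"dx":160,"dy":190,"rz":0.72},{"dx":160,"dy":190,"rz":0.84},{"dx":160,"dy":190,"rz":0.928}]}}

```text
invalid input at $.targets[0]: expected keys dx, dy, dz, rx, ry, rz, gripper
```

```bash
python3 - <<'E'
from h import *
np.set_printoptions(precision=4,suppress=True)
f=grab('wrist');cv2.imwrite('pics/w1.png',cv2.cvtColor(f['frame'],cv2.COLOR_RGB2BGR)); V=np.array(f['view']);print(-V[:3,:3].T@V[:3,3],V[2,:3],f['fx'])
s=arm.get_state();print(s['t'],s['eef_pos'],s['ee_rot'],s['q'])
E
```

```text
[0.3037 0.6079 0.3834] [-0.2622  0.0958 -0.9602] 353.072871082805
0.15 [0.2331 0.6331 0.2478] [ 3.1403 -0.0002 -0.3529] [ 1.5061  0.3592  0.0113 -0.0002 -1.2241 -0.2881]
```

View pics/w1.png

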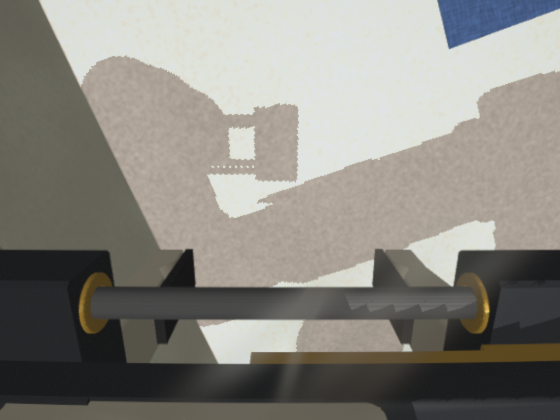

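The picture only shows the gripper over empty bench, with the fingers along the bottom, because all the moves were refused. I'll resend them with every key.

>>> {"name": "jog_arm", "arguments": {"targets": [{"dx":215,"dy":250,"dz":0,"rx":0,"ry":0,"rz":0,"gripper":0},{"dx":215,"dy":250,"dz":0,"rx":0,"ry":0,"rz":0,"gripper":0},{"dx":215,"dy":250,"dz":0,"rx":0,"ry":0,"rz":0,"gripper":0},{"dx":215,"dy":250,"dz":0,"rx":0,"ry":0,"rz":0,"gripper":0},{"dx":215,"dy":250,"dz":0,"rx":0,"ry":0,"rz":0,"gripper":0},{"dx":215,"dy":250,"dz":0,"rx":0,"ry":0,"rz":0,"gripper":0},{"dx":215,"dy":250,"dz":0,"rx":0,"ry":0,"rz":0,"gripper":0},{"dx":215,"dy":250,"dz":0,"rx":0,"ry":0,"rz":0,"gripper":0}]}}

```text
t: 0.82
eef_pos: [0.3487, 0.3221, 0.2485]
ee_rot: [-3.142, 0.0, -0.353]
force: [1.8, 0.6, 1.1]
width: 0.0877
gripper_force: 0.0
```

>>> {"name": "jog_arm", "arguments": {"targets": [{"dx":215,"dy":250,"dz":0,"rx":0,"ry":0,"rz":0.12,"gripper":0},{"dx":215,"dy":250,"dz":0,"rx":0,"ry":0,"rz":0.24,"gripper":0},{"dx":215,"dy":250,"dz":0,"rx":0,"ry":0,"rz":0.36,"gripper":0},{"dx":215,"dy":250,"dz":0,"rx":0,"ry":0,"rz":0.48,"gripper":0},{"dx":215,"dy":250,"dz":0,"rx":0,"ry":0,"rz":0.6,"gripper":0},{"dx":215,"dy":250,"dz":0,"rx":0,"ry":0,"rz":0.72,"gripper":0},{"dx":215,"dy":250,"dz":0,"rx":0,"ry":0,"rz":0.84,"gripper":0},{"dx":215,"dy":250,"dz":0,"rx":0,"ry":0,"rz":0.93,"gripper":0}]}}

```text
t: 1.48
eef_pos: [0.4641, 0.0133, 0.2488]
ee_rot: [-3.141, 0.0, -1.289]
force: [0.8, 1.6, 0.1]
width: 0.0879
gripper_force: 0.0
```

```bash
python3 - <<'E'
from h import *
np.set_printoptions(precision=4,suppress=True)
f=grab('wrist');V=np.array(f['view']);print(-V[:3,:3].T@V[:3,3],V[2,:3],proj(f,[[.574,-.225,.095],[.608,-.34,.095],[.54,-.11,.095]]))
s=arm.get_state();print(s['t'],s['eef_pos'],s['ee_rot'],s['q'])
print(delta([.54,-.12,.25],[np.pi,0,-1.281]))
E
```

```text
[ 0.4849 -0.0584  0.3845] [-0.0773  0.269  -0.96  ] [[ 225.2891 -176.8238]
 [ 219.8374 -391.3341]
 [ 231.929    16.4324]]
1.5333 [0.4653 0.0088 0.2485] [ 3.1408 -0.0014 -1.2973] [ 0.4448  0.0067 -0.4301  0.0014 -1.1351 -0.1719]
(array([144.2, -37.1,  -1.3]), array([ 0.0008, -0.0014, -0.0163]))
```

>>> {"name": "jog_arm", "arguments": {"targets": [{"dx":205,"dy":-40,"dz":-50,"rx":0,"ry":0,"rz":-0.012,"gripper":0},{"dx":205,"dy":-40,"dz":-50,"rx":0,"ry":0,"rz":-0.012,"gripper":0},{"dx":205,"dy":-40,"dz":-50,"rx":0,"ry":0,"rz":-0.012,"gripper":0},{"dx":205,"dy":-40,"dz":-50,"rx":0,"ry":0,"rz":-0.012,"gripper":0},{"dx":205,"dy":-40,"dz":-50,"rx":0,"ry":0,"rz":-0.012,"gripper":0},{"dx":205,"dy":-40,"dz":-50,"rx":0,"ry":0,"rz":-0.012,"gripper":0},{"dx":205,"dy":-40,"dz":-50,"rx":0,"ry":0,"rz":-0.012,"gripper":0},{"dx":205,"dy":-40,"dz":-50,"rx":0,"ry":0,"rz":-0.012,"gripper":0}]}}

```text
t: 2.2
eef_pos: [0.5602, -0.1699, 0.2977]
ee_rot: [3.14, 0.001, -1.272]
force: [-0.1, 0.3, -0.1]
width: 0.0877
gripper_force: 0.0
```

```bash
python3 - <<'E'
from h import *
np.set_printoptions(precision=4,suppress=True)
f=grab('wrist');V=np.array(f['view']);print(-V[:3,:3].T@V[:3,3],V[2,:3]);print(proj(f,[[.574,-.225,.095],[.608,-.34,.095],[.54,-.11,.095]]))
cv2.imwrite('pics/w2.png',cv2.cvtColor(f['frame'],cv2.COLOR_RGB2BGR))
s=arm.get_state();print(s['t'],s['eef_pos'],s['ee_rot'],s['q'])
E
```

```text
[ 0.5825 -0.2413  0.4333] [-0.0837  0.2677 -0.9599]
[[286.6434 126.3321]
 [288.5789 -17.316 ]
 [285.0185 245.6751]]
2.25 [ 0.56   -0.1692  0.2979] [ 3.1406  0.0007 -1.2712] [ 0.0403  0.1839 -0.1143 -0.0004 -1.2737  0.2595]
```

View pics/w2.png

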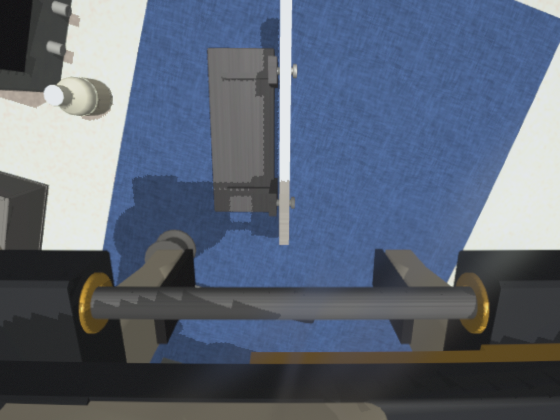

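The wrist view shows the bar near column 285, its left end at row 244, and stud heads at (295,71) and (292,203), with the stand on the left.

```bash
python3 - <<'E'
from h import *
np.set_printoptions(precision=4,suppress=True)
f=load('wrist');im=f['frame'].astype(int);g=im[...,0]
L=[];
for v in list(range(10,60,5))+list(range(85,170,5)):
    row=g[v,270:305]; i=np.where(row>150)[0]; L.append((v,270+i.min(),270+i.max()))
L=np.array(L,float)
a=ray(f,np.c_[L[:,1]-.5,L[:,0]],.095);b=ray(f,np.c_[L[:,2]+.5,L[:,0]],.095)
print('thick',np.linalg.norm((a-b),axis=1).mean()); m=(a+b)/2
k=np.polyfit(m[:,1],m[:,0],1);print('dx/dy',k,'yaw',np.arctan(-k[0]),'x at y=-.225',np.polyval(k,-.225),np.std(m[:,0]-np.polyval(k,m[:,1])))
e=ray(f,[[284,244.5]],.095);print('left end',e)
st=ray(f,[[295,71],[292,203]],.075);print('studs',st,np.linalg.norm(st[0]-st[1]),st.mean(0))
d=st[1]-st[0];print('yaw studs',np.arctan2(-d[0],d[1]))
E
```

```text
thick 0.010172108930789889
dx/dy [-0.2978  0.5091] yaw 0.28940874232596875 x at y=-.225 0.5760634666969459 0.00019675308479077507
left end [[ 0.5414 -0.1109  0.095 ]]
studs [[ 0.5812 -0.2757  0.075 ]
 [ 0.5447 -0.1505  0.075 ]] 0.13044348110714374 [ 0.563  -0.2131  0.075 ]
yaw studs 0.28347309313451186
```

```bash
python3 - <<'E'
from h import *
print(delta([.5756,-.2255,.092],[np.pi,0,-1.284]))
E
```

```text
(array([ 58.5,   1.5, 205.9]), array([0.001 , 0.0007, 0.0128]))
```

>>> {"name": "jog_arm", "arguments": {"targets": [{"dx":30,"dy":1,"dz":20,"rx":0.001,"ry":0,"rz":0.013,"gripper":0},{"dx":58.5,"dy":1.5,"dz":50,"rx":0.001,"ry":0,"rz":0.013,"gripper":0},{"dx":58.5,"dy":1.5,"dz":90,"rx":0.001,"ry":0,"rz":0.013,"gripper":0},{"dx":58.5,"dy":1.5,"dz":130,"rx":0.001,"ry":0,"rz":0.013,"gripper":0},{"dx":58.5,"dy":1.5,"dz":165,"rx":0.001,"ry":0,"rz":0.013,"gripper":0},{"dx":58.5,"dy":1.5,"dz":190,"rx":0.001,"ry":0,"rz":0.013,"gripper":0},{"dx":58.5,"dy":1.5,"dz":206,"rx":0.001,"ry":0,"rz":0.013,"gripper":0},{"dx":58.5,"dy":1.5,"dz":206,"rx":0.001,"ry":0,"rz":0.013,"gripper":0}]}}

```text
t: 2.92
eef_pos: [0.5736, -0.224, 0.0887]
ee_rot: [3.136, 0.003, -1.283]
force: [-1.3, 0.1, -0.3]
width: 0.0876
gripper_force: 0.0
```

```bash
python3 - <<'E'
from h import *
np.set_printoptions(precision=4,suppress=True)
s=arm.get_state();print(s['t'],s['eef_pos'],s['ee_rot'],s['force'],s['moment'])
print(delta([.5756,-.2255,.092],[np.pi,0,-1.284]))
f=grab('wrist');im=f['frame'][...,0].astype(int)
# bar position across tool y from image
L=[]
for v in range(10,200,5):
    i=np.where(im[v,240:330]>150)[0]
    if len(i)>4: L.append((v,240+i.min(),240+i.max()))
L=np.array(L,float);m=(ray(f,np.c_[L[:,1]-.5,L[:,0]],.0935)+ray(f,np.c_[L[:,2]+.5,L[:,0]],.0935))/2
R0=R.from_euler('xyz',s['ee_rot']);q=R0.inv().apply(m-s['eef_pos'])*1000;print(np.c_[L,q][::4])
E
```

```text
2.9167 [ 0.5736 -0.224   0.0887] [ 3.1365  0.0032 -1.2827] [-1.2523  0.0738 -0.341 ] [ 0.0763  0.0969 -0.0668]
(array([ 2. , -1.5, -3.3]), array([0.0051, 0.0032, 0.0013]))
[[ 10.     262.     292.     105.8361  -2.3406  -5.1592]
 [ 30.     262.     292.      99.6797  -2.3647  -5.1397]
 [ 50.     263.     292.      93.3746  -2.2188  -5.1188]
 [ 70.     263.     292.      86.9108  -2.2428  -5.0983]
 [ 90.     264.     292.      80.2774  -2.092   -5.0763]
 [110.     264.     292.      73.4633  -2.1158  -5.0547]
 [130.     264.     292.      66.4561  -2.1407  -5.0324]
 [150.     240.     304.      59.2482  -4.3718  -5.0208]
 [170.     240.     305.      51.8137  -4.2467  -4.9964]
 [190.     240.     292.      44.1448  -6.7775  -4.9848]]
```

>>> {"name": "jog_arm", "arguments": {"targets": [{"dx":0,"dy":0,"dz":0,"rx":0,"ry":0,"rz":0,"gripper":0.5},{"dx":0,"dy":0,"dz":0,"rx":0,"ry":0,"rz":0,"gripper":1},{"dx":0,"dy":0,"dz":0,"rx":0,"ry":0,"rz":0,"gripper":1},{"dx":0,"dy":0,"dz":0,"rx":0,"ry":0,"rz":0,"gripper":1},{"dx":0,"dy":0,"dz":0,"rx":0,"ry":0,"rz":0,"gripper":1},{"dx":0,"dy":0,"dz":0,"rx":0,"ry":0,"rz":0,"gripper":1},{"dx":0,"dy":0,"dz":0,"rx":0,"ry":0,"rz":0,"gripper":1},{"dx":0,"dy":0,"dz":0,"rx":0,"ry":0,"rz":0,"gripper":1}], "force": 25}}

```text
t: 3.63
eef_pos: [0.5764, -0.226, 0.0927]
ee_rot: [-3.141, -0.0, -1.284]
force: [1.1, 0.3, -0.4]
width: 0.04
gripper_force: 0.0
```

```bash
python3 - <<'E'
from h import *
np.set_printoptions(precision=4,suppress=True)
s=arm.get_state();print(s['t'],s['eef_pos'],s['ee_rot'],s['force'],s['moment'],s['width'],s['gripper_force'])
print(delta([.5756,-.2255,.092],[np.pi,0,-1.284]))
E
```

```text
3.6333 [ 0.5764 -0.226   0.0927] [-3.1405 -0.     -1.284 ] [ 1.0587  0.2811 -0.3661] [ 0.0446  0.0037 -0.0011] 0.04002797383751803 0.0
(array([-0.7,  0.6,  0.7]), array([-0.0011, -0.    ,  0.    ]))
```

>>> {"name": "jog_arm", "arguments": {"targets": [{"dx":0,"dy":0,"dz":0,"rx":0,"ry":0,"rz":0,"gripper":1},{"dx":0,"dy":0,"dz":0,"rx":0,"ry":0,"rz":0,"gripper":1},{"dx":0,"dy":0,"dz":0,"rx":0,"ry":0,"rz":0,"gripper":1},{"dx":0,"dy":0,"dz":0,"rx":0,"ry":0,"rz":0,"gripper":1},{"dx":0,"dy":0,"dz":0,"rx":0,"ry":0,"rz":0,"gripper":1},{"dx":0,"dy":0,"dz":0,"rx":0,"ry":0,"rz":0,"gripper":1},{"dx":0,"dy":0,"dz":0,"rx":0,"ry":0,"rz":0,"gripper":1},{"dx":0,"dy":0,"dz":0,"rx":0,"ry":0,"rz":0,"gripper":1}]}}

```text
t: 4.3
eef_pos: [0.5764, -0.2259, 0.0925]
ee_rot: [-3.141, 0.0, -1.284]
force: [0.2, -0.4, -0.4]
width: 0.0097
gripper_force: 25.0
```

>>> {"name": "jog_arm", "arguments": {"targets": [{"dx":0,"dy":0,"dz":-0.7,"rx":0,"ry":0,"rz":0,"gripper":1},{"dx":0,"dy":0,"dz":-1.5,"rx":0,"ry":0,"rz":0,"gripper":1},{"dx":-5,"dy":0,"dz":-1.5,"rx":0,"ry":0,"rz":0,"gripper":1},{"dx":-10,"dy":0,"dz":-1.5,"rx":0,"ry":0,"rz":0,"gripper":1},{"dx":-15,"dy":0,"dz":-1.5,"rx":0,"ry":0,"rz":0,"gripper":1},{"dx":-20,"dy":0,"dz":-1.5,"rx":0,"ry":0,"rz":0,"gripper":1},{"dx":-25,"dy":0,"dz":-1.5,"rx":0,"ry":0,"rz":0,"gripper":1},{"dx":-25,"dy":0,"dz":-1.5,"rx":0,"ry":0,"rz":0,"gripper":1}]}}

```text
t: 4.97
eef_pos: [0.569, -0.2009, 0.0941]
ee_rot: [-3.141, 0.0, -1.283]
force: [0.7, -0.3, -2.1]
width: 0.0096
gripper_force: 25.0
```

```bash
python3 - <<'E'
from h import *
np.set_printoptions(precision=4,suppress=True)
f=grab('wrist');cv2.imwrite('pics/w3.png',cv2.cvtColor(f['frame'],cv2.COLOR_RGB2BGR))
s=arm.get_state();print(s['t'],s['eef_pos'],s['ee_rot'],s['force'],s['moment'],s['width'],s['gripper_force'])
print(delta([.5756,-.2255,.092],[np.pi,0,-1.284]))
E
```

```text
5.0167 [ 0.5693 -0.2013  0.0942] [-3.1405 -0.     -1.2829] [-0.1419  0.3292 -3.1997] [ 0.0513 -0.0327 -0.0287] 0.009683223034431582 24.998060166835785
(array([25. ,  0.8,  2.2]), array([-0.0011, -0.    ,  0.0011]))
```

View pics/w3.png

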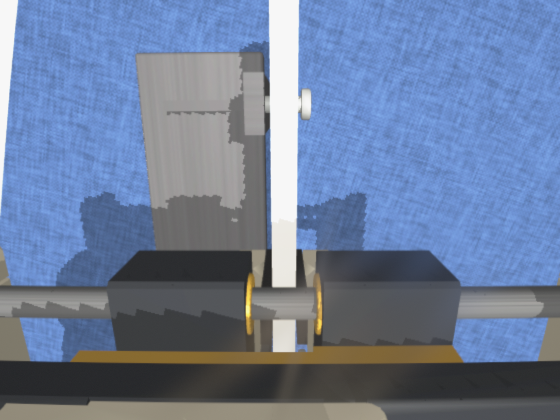

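The bar has slid 25 mm with negligible force, and the head at (305,103) is clear on its front face. Now I draw it off, which is tool +y.

>>> {"name": "jog_arm", "arguments": {"targets": [{"dx":0,"dy":2,"dz":0,"rx":0,"ry":0,"rz":0,"gripper":1},{"dx":0,"dy":4,"dz":0,"rx":0,"ry":0,"rz":0,"gripper":1},{"dx":0,"dy":7,"dz":0,"rx":0,"ry":0,"rz":0,"gripper":1},{"dx":0,"dy":10,"dz":0,"rx":0,"ry":0,"rz":0,"gripper":1},{"dx":0,"dy":13,"dz":0,"rx":0,"ry":0,"rz":0,"gripper":1},{"dx":0,"dy":16,"dz":0,"rx":0,"ry":0,"rz":0,"gripper":1},{"dx":0,"dy":19,"dz":0,"rx":0,"ry":0,"rz":0,"gripper":1},{"dx":0,"dy":22,"dz":0,"rx":0,"ry":0,"rz":0,"gripper":1}]}}

```text
t: 5.68
eef_pos: [0.5479, -0.2083, 0.0941]
ee_rot: [-3.141, 0.0, -1.284]
force: [0.4, -0.7, -2.1]
width: 0.0096
gripper_force: 25.0
```

>>> {"name": "jog_arm", "arguments": {"targets": [{"dx":0,"dy":3,"dz":0,"rx":0,"ry":0,"rz":0,"gripper":1},{"dx":0,"dy":7,"dz":0,"rx":0,"ry":0,"rz":0,"gripper":1},{"dx":0,"dy":15,"dz":0,"rx":0,"ry":0,"rz":0,"gripper":1},{"dx":0,"dy":25,"dz":0,"rx":0,"ry":0,"rz":0,"gripper":1},{"dx":0,"dy":40,"dz":0,"rx":0,"ry":0,"rz":0,"gripper":1},{"dx":0,"dy":55,"dz":0,"rx":0,"ry":0,"rz":0,"gripper":1},{"dx":0,"dy":65,"dz":0,"rx":0,"ry":0,"rz":0,"gripper":1},{"dx":0,"dy":70,"dz":0,"rx":0,"ry":0,"rz":0,"gripper":1}]}}

```text
t: 6.35
eef_pos: [0.4792, -0.2283, 0.0941]
ee_rot: [-3.141, 0.0, -1.285]
force: [0.6, -0.1, -2.2]
width: 0.0103
gripper_force: 25.0
```

```bash
python3 - <<'E'
from h import *
np.set_printoptions(precision=4,suppress=True)
f=grab('wrist');cv2.imwrite('pics/w4.png',cv2.cvtColor(f['frame'],cv2.COLOR_RGB2BGR))
s=arm.get_state();print(s['t'],s['eef_pos'],s['ee_rot'],s['force'],s['moment'],s['width'],s['gripper_force'],s['q'])
# bar straightness in hand
im=f['frame'][...,0].astype(int);L=[]
for v in range(10,200,10):
    i=np.where(im[v,250:320]>170)[0]
    if len(i)>4: L.append((v,250+i.min(),250+i.max()))
print(np.array(L)[::4])
E
```

```text
6.4 [ 0.4792 -0.2284  0.0941] [-3.1409  0.0003 -1.2847] [-2.0621  0.2557 -1.7497] [ 0.0498  0.2535 -0.0008] 0.0099307023596965 24.99765783548355 [-0.0755  0.2797 -0.5025 -0.0008 -0.7882  0.3621]
[[ 10 269 297]
 [ 50 270 297]
 [ 90 270 297]
 [130 271 296]
 [170 271 296]]
```

>>> {"name": "jog_arm", "arguments": {"targets": [{"dx":0,"dy":8,"dz":5,"rx":0.05,"ry":0,"rz":0,"gripper":1},{"dx":0,"dy":16,"dz":12,"rx":0.13,"ry":0,"rz":0,"gripper":1},{"dx":0,"dy":23,"dz":20,"rx":0.22,"ry":0,"rz":0,"gripper":1},{"dx":0,"dy":28,"dz":30,"rx":0.31,"ry":0,"rz":0,"gripper":1},{"dx":0,"dy":32,"dz":39,"rx":0.4,"ry":0,"rz":0,"gripper":1},{"dx":0,"dy":34,"dz":46,"rx":0.46,"ry":0,"rz":0,"gripper":1},{"dx":0,"dy":34,"dz":50,"rx":0.5,"ry":0,"rz":0,"gripper":1},{"dx":0,"dy":34,"dz":50,"rx":0.5,"ry":0,"rz":0,"gripper":1}]}}

```text
t: 7.07
eef_pos: [0.4478, -0.238, 0.0429]
ee_rot: [-2.638, 0.0, -1.285]
force: [-0.8, -1.7, -2.8]
width: 0.0099
gripper_force: 25.0
```

```bash
python3 - <<'E'
from h import *
np.set_printoptions(precision=4,suppress=True)
s=arm.get_state();print(s['t'],s['eef_pos'],R.from_euler('xyz',s['ee_rot']).as_matrix(),s['force'],s['moment'],s['width'],s['q'])
E
```

```text
7.0667 [ 0.4478 -0.238   0.0429] [[ 0.2816 -0.8404  0.463 ]
 [-0.9595 -0.2464  0.1363]
 [-0.0005 -0.4827 -0.8758]] [-0.825  -1.7212 -2.8264] [-0.8029  2.0896 -0.2036] 0.00986550877257942 [-0.4363  0.2565 -0.5533 -0.7513 -0.4867  1.3467]
```

>>> {"name": "jog_arm", "arguments": {"targets": [{"dx":0,"dy":1,"dz":1.8,"rx":0,"ry":0,"rz":0,"gripper":1},{"dx":0,"dy":1.9,"dz":3.5,"rx":0,"ry":0,"rz":0,"gripper":1},{"dx":0,"dy":2.2,"dz":4,"rx":0,"ry":0,"rz":0,"gripper":1},{"dx":0,"dy":2.4,"dz":4.4,"rx":0,"ry":0,"rz":0,"gripper":1},{"dx":0,"dy":2.6,"dz":4.8,"rx":0,"ry":0,"rz":0,"gripper":1},{"dx":0,"dy":2.8,"dz":5.2,"rx":0,"ry":0,"rz":0,"gripper":1},{"dx":0,"dy":2.9,"dz":5.2,"rx":0,"ry":0,"rz":0,"gripper":1},{"dx":0,"dy":2.9,"dz":5.2,"rx":0,"ry":0,"rz":0,"gripper":1}]}}

```text
t: 7.73
eef_pos: [0.4486, -0.2374, 0.0381]
ee_rot: [-2.641, -0.0, -1.283]
force: [0.1, 0.0, -2.0]
width: 0.0101
gripper_force: 25.0
```

```bash
python3 - <<'E'
from h import *
np.set_printoptions(precision=4,suppress=True)
f=grab('side');c=f['frame'][200:340,200:340];cv2.imwrite('pics/s1.png',cv2.resize(cv2.cvtColor(c,cv2.COLOR_RGB2BGR),None,fx=4,fy=4,interpolation=cv2.INTER_CUBIC))
s=arm.get_state();print(s['t'],s['eef_pos'],s['force'],s['moment'],s['width'])
E
```

```text
7.7833 [ 0.4486 -0.2375  0.0381] [ 0.8876 -0.9163 -2.6832] [-0.5358  1.9582  0.0139] 0.009766444988981786
```

>>> {"name": "jog_arm", "arguments": {"targets": [{"dx":0,"dy":0.2,"dz":0.4,"rx":0,"ry":0,"rz":0,"gripper":1},{"dx":0,"dy":0.4,"dz":0.7,"rx":0,"ry":0,"rz":0,"gripper":1},{"dx":0,"dy":0.5,"dz":1,"rx":0,"ry":0,"rz":0,"gripper":1},{"dx":0,"dy":0.6,"dz":1.2,"rx":0,"ry":0,"rz":0,"gripper":1},{"dx":0,"dy":0.8,"dz":1.4,"rx":0,"ry":0,"rz":0,"gripper":1},{"dx":0,"dy":0.9,"dz":1.6,"rx":0,"ry":0,"rz":0,"gripper":1},{"dx":0,"dy":1,"dz":1.8,"rx":0,"ry":0,"rz":0,"gripper":1},{"dx":0,"dy":1,"dz":1.8,"rx":0,"ry":0,"rz":0,"gripper":1}]}}

```text
t: 8.45
eef_pos: [0.4485, -0.2376, 0.0365]
ee_rot: [-2.64, -0.0, -1.284]
force: [-3.3, 1.1, 6.7]
width: 0.0098
gripper_force: 25.0
```

Contact with the bench is felt: the force rose from −2 to +7 N. I open with the lower finger held in place so the bar leans on it.

>>> {"name": "jog_arm", "arguments": {"targets": [{"dx":0,"dy":-1.5,"dz":0,"rx":0,"ry":0,"rz":0,"gripper":0},{"dx":0,"dy":-4.5,"dz":0,"rx":0,"ry":0,"rz":0,"gripper":0},{"dx":0,"dy":-7.5,"dz":0,"rx":0,"ry":0,"rz":0,"gripper":0},{"dx":0,"dy":-10.5,"dz":0,"rx":0,"ry":0,"rz":0,"gripper":0},{"dx":0,"dy":-13.5,"dz":0,"rx":0,"ry":0,"rz":0,"gripper":0},{"dx":0,"dy":-16.5,"dz":0,"rx":0,"ry":0,"rz":0,"gripper":0},{"dx":0,"dy":-19.5,"dz":0,"rx":0,"ry":0,"rz":0,"gripper":0},{"dx":0,"dy":-22.5,"dz":0,"rx":0,"ry":0,"rz":0,"gripper":0}]}}

```text
t: 9.12
eef_pos: [0.4678, -0.2319, 0.0469]
ee_rot: [-2.64, -0.0, -1.284]
force: [-0.4, -0.0, -0.7]
width: 0.0579
gripper_force: 0.2
```

>>> {"name": "jog_arm", "arguments": {"targets": [{"dx":0,"dy":-3,"dz":0,"rx":0,"ry":0,"rz":0,"gripper":0},{"dx":0,"dy":-6,"dz":0,"rx":0,"ry":0,"rz":0,"gripper":0},{"dx":0,"dy":-9,"dz":0,"rx":0,"ry":0,"rz":0,"gripper":0},{"dx":0,"dy":-12,"dz":0,"rx":0,"ry":0,"rz":0,"gripper":0},{"dx":0,"dy":-14,"dz":0,"rx":0,"ry":0,"rz":0,"gripper":0},{"dx":0,"dy":-15,"dz":0,"rx":0,"ry":0,"rz":0,"gripper":0},{"dx":0,"dy":-15,"dz":0,"rx":0,"ry":0,"rz":0,"gripper":0},{"dx":0,"dy":-15,"dz":0,"rx":0,"ry":0,"rz":0,"gripper":0}]}}

```text
t: 9.78
eef_pos: [0.48, -0.2282, 0.0539]
ee_rot: [-2.641, 0.0, -1.284]
force: [-0.9, -0.7, -0.1]
width: 0.0874
gripper_force: 0.2
```

```bash
python3 - <<'E'
from h import *
np.set_printoptions(precision=4,suppress=True)
s=arm.get_state();print(s['t'],s['eef_pos'],s['force'],s['width'])
f=grab('wrist');cv2.imwrite('pics/w5.png',cv2.cvtColor(f['frame'],cv2.COLOR_RGB2BGR))
# rows: B inner tip corner path, theta
R0=R.from_euler('xyz',s['ee_rot']);hw=s['width']/2*1000
th0=s['ee_rot'][0]+np.pi;print('th',th0)
def tcp(u,w,th): # corner = TCP + hw*y' + 22 z'
    y=np.array([np.cos(th),-np.sin(th)]);z=np.array([-np.sin(th),-np.cos(th)]);return np.array([u,w])-hw*y-22*z
t0=tcp(0,0,th0);w0=s['eef_pos'][2]*1000-t0[1];print('B tip inner height',w0)
for k in range(1,17):
    a=k/16;th=th0*(1-min(1,a*1.1));w=max(4,w0-(w0-4)*a);p=tcp(44*a,w-w0,th)-t0
    y=np.array([np.cos(th0),-np.sin(th0)]);z=np.array([-np.sin(th0),-np.cos(th0)]);print(k,(p@y).round(1),(p@z).round(1),round(th-th0,3))
E
```

```text
9.7833 [ 0.48   -0.2282  0.0539] [-0.8854 -0.6583 -0.0722] 0.0873960228519759
th 0.5009724817929317
B tip inner height 13.628534483881204
1 2.0 0.7 -0.034
2 4.0 1.5 -0.069
3 6.1 2.2 -0.103
4 8.2 3.0 -0.138
5 10.4 3.8 -0.172
6 12.6 4.7 -0.207
7 14.9 5.5 -0.241
8 17.3 6.4 -0.276
9 19.7 7.2 -0.31
10 22.1 8.1 -0.344
11 24.7 9.0 -0.379
12 27.3 9.9 -0.413
13 29.9 10.8 -0.448
14 32.6 11.7 -0.482
15 35.3 11.8 -0.501
16 38.0 11.0 -0.501
```

View pics/w5.png

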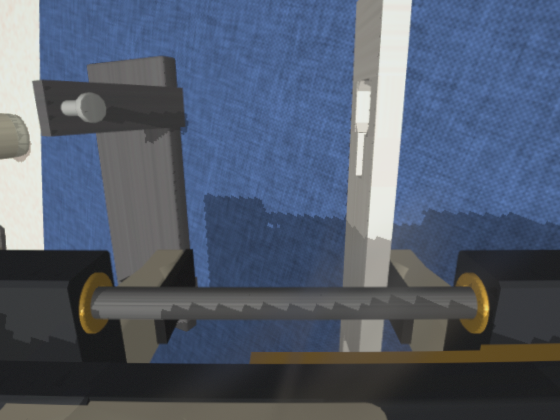

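The bar leans on the right (robot-side) finger, with its top edge near column 395. I move that finger out while straightening the tool, so the bar comes down gently.

>>> {"name": "jog_arm", "arguments": {"targets": [{"dx":0,"dy":2,"dz":0.7,"rx":-0.034,"ry":0,"rz":0,"gripper":0},{"dx":0,"dy":4,"dz":1.5,"rx":-0.069,"ry":0,"rz":0,"gripper":0},{"dx":0,"dy":6.1,"dz":2.2,"rx":-0.103,"ry":0,"rz":0,"gripper":0},{"dx":0,"dy":8.2,"dz":3,"rx":-0.138,"ry":0,"rz":0,"gripper":0},{"dx":0,"dy":10.4,"dz":3.8,"rx":-0.172,"ry":0,"rz":0,"gripper":0},{"dx":0,"dy":12.6,"dz":4.7,"rx":-0.207,"ry":0,"rz":0,"gripper":0},{"dx":0,"dy":14.9,"dz":5.5,"rx":-0.241,"ry":0,"rz":0,"gripper":0},{"dx":0,"dy":17.3,"dz":6.4,"rx":-0.276,"ry":0,"rz":0,"gripper":0}]}}

```text
t: 10.5
eef_pos: [0.468, -0.2317, 0.0398]
ee_rot: [-2.919, 0.0, -1.284]
force: [-1.3, 0.1, -0.6]
width: 0.0875
gripper_force: 0.4
```

```bash
python3 - <<'E'
from h import *
np.set_printoptions(precision=4,suppress=True)
s=arm.get_state();print(s['t'],s['eef_pos'],s['force'],s['width'],s['gripper_force'])
hw=s['width']/2*1000
th0=s['ee_rot'][0]+np.pi;print('th',th0)
def tcp(u,w,th):
    y=np.array([np.cos(th),-np.sin(th)]);z=np.array([-np.sin(th),-np.cos(th)]);return np.array([u,w])-hw*y-22*z
t0=tcp(0,0,th0);w0=s['eef_pos'][2]*1000-t0[1];print('B tip inner height',w0)
for k in range(1,9):
    a=k/8;th=th0*(1-min(1,a*1.1));w=max(4,w0-(w0-4)*a);p=tcp(24*a,w-w0,th)-t0
    y=np.array([np.cos(th0),-np.sin(th0)]);z=np.array([-np.sin(th0),-np.cos(th0)]);print(k,(p@y).round(1),(p@z).round(1),round(th-th0,3))
E
```

```text
10.5 [ 0.468  -0.2317  0.0398] [-1.2861  0.1238 -0.6479] 0.08746748077492122 0.38141793105751276
th 0.22289149485041948
B tip inner height 8.689502042099683
1 2.4 1.3 -0.031
2 4.8 2.5 -0.061
3 7.3 3.8 -0.092
4 9.9 5.1 -0.123
5 12.4 6.5 -0.153
6 15.0 7.8 -0.184
7 17.7 9.2 -0.215
8 20.7 9.5 -0.223
```

>>> {"name": "jog_arm", "arguments": {"targets": [{"dx":0,"dy":2.4,"dz":1.3,"rx":-0.031,"ry":0,"rz":0,"gripper":0},{"dx":0,"dy":4.8,"dz":2.5,"rx":-0.061,"ry":0,"rz":0,"gripper":0},{"dx":0,"dy":7.3,"dz":3.8,"rx":-0.092,"ry":0,"rz":0,"gripper":0},{"dx":0,"dy":9.9,"dz":5.1,"rx":-0.123,"ry":0,"rz":0,"gripper":0},{"dx":0,"dy":12.4,"dz":6.5,"rx":-0.153,"ry":0,"rz":0,"gripper":0},{"dx":0,"dy":15,"dz":7.8,"rx":-0.184,"ry":0,"rz":0,"gripper":0},{"dx":0,"dy":17.7,"dz":9.2,"rx":-0.215,"ry":0,"rz":0,"gripper":0},{"dx":0,"dy":21,"dz":9.5,"rx":-0.223,"ry":0,"rz":0,"gripper":0}]}}

```text
t: 11.17
eef_pos: [0.4514, -0.2369, 0.0258]
ee_rot: [-3.141, -0.0, -1.283]
force: [-0.7, -0.4, 0.4]
width: 0.088
gripper_force: 0.0
```

```bash
python3 - <<'E'
from h import *
np.set_printoptions(precision=4,suppress=True)
f=grab('wrist');cv2.imwrite('pics/w6.png',cv2.cvtColor(f['frame'],cv2.COLOR_RGB2BGR))
s=arm.get_state();print(s['t'],s['eef_pos'],s['ee_rot'],s['force'],s['width'],s['gripper_force'])
E
```

```text
11.2167 [ 0.4504 -0.2369  0.0255] [-3.1411  0.0004 -1.2835] [-0.3884 -0.1645 -1.2625] 0.08748623736294169 0.0
```

View pics/w6.png

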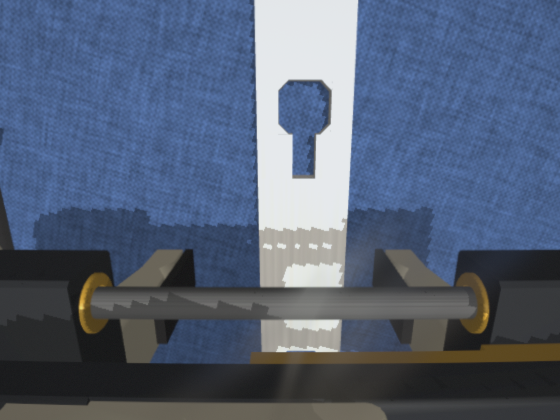

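The bar lies flat between the open fingers, occupying columns 257–350, with its keyhole wide end at (304,107). I measure it, then lift and look at the frame with the hand free.

```bash
python3 - <<'E'
from h import *
np.set_printoptions(precision=4,suppress=True)
f=load('wrist');s=arm.get_state();im=f['frame'].astype(int)
L=[]
for v in list(range(5,75,5))+list(range(185,215,5)):
    i=np.where(im[v,200:400,0]>170)[0];L.append((v,200+i.min()-.5,200+i.max()+.5))
L=np.array(L);a=ray(f,L[:,[1,0]],.01);b=ray(f,L[:,[2,0]],.01);print('w',np.linalg.norm(a-b,axis=1)[::6])
m=(a+b)/2;k=np.polyfit(m[:,1],m[:,0],1);print('yaw',np.arctan(-k[0]))
kh=ray(f,[[304.5,107]],.01)[0];d=np.array([-np.sin(np.arctan(-k[0])),np.cos(np.arctan(-k[0]))]);
c=kh[:2]+.075*d;c[0]=np.polyval(k,c[1]);print('keyhole',kh,'bar mid',c)
print('regrasp delta',delta([c[0],c[1],.0245],[np.pi,0,np.arctan(-k[0])-np.pi/2],s))
print('look delta',delta([.56,.30,.33],[np.pi,0,-1.6],s))
E
```

```text
w [0.0398 0.0398 0.0398 0.0397]
yaw 0.2887003857886071
keyhole [ 0.4643 -0.3108  0.01  ] bar mid [ 0.443  -0.2389]
regrasp delta (array([-0.1,  7.7,  1. ]), array([-0.0005,  0.0004, -0.0014]))
look delta (array([-483.9, -257.4, -304.2]), array([-0.0004,  0.0005,  0.3165]))
```

>>> {"name": "jog_arm", "arguments": {"targets": [{"dx":0,"dy":0,"dz":-30,"rx":0,"ry":0,"rz":0,"gripper":0},{"dx":0,"dy":0,"dz":-70,"rx":0,"ry":0,"rz":0,"gripper":0},{"dx":0,"dy":0,"dz":-110,"rx":0,"ry":0,"rz":0,"gripper":0},{"dx":-10,"dy":-5,"dz":-150,"rx":0,"ry":0,"rz":0,"gripper":0},{"dx":-35,"dy":-20,"dz":-180,"rx":0,"ry":0,"rz":0.05,"gripper":0},{"dx":-65,"dy":-35,"dz":-200,"rx":0,"ry":0,"rz":0.1,"gripper":0},{"dx":-95,"dy":-52,"dz":-220,"rx":0,"ry":0,"rz":0.2,"gripper":0},{"dx":-125,"dy":-70,"dz":-240,"rx":0,"ry":0,"rz":0.317,"gripper":0}]}}

```text
t: 11.88
eef_pos: [0.4814, -0.0969, 0.2673]
ee_rot: [-3.138, 0.002, -1.603]
force: [1.8, 0.4, 0.2]
width: 0.0874
gripper_force: 0.0
```

```bash
python3 - <<'E'
from h import *
print(arm.get_state()['eef_pos'],delta([.565,.315,.32],[np.pi,0,-1.6]))
E
```

```text
[ 0.48140539 -0.09687422  0.26728971] (array([-414.5,  -70.4,  -51.5]), array([-0.004 ,  0.0023, -0.0033]))
```

>>> {"name": "jog_arm", "arguments": {"targets": [{"dx":-400,"dy":-70,"dz":-52,"rx":0,"ry":0,"rz":0,"gripper":0},{"dx":-400,"dy":-70,"dz":-52,"rx":0,"ry":0,"rz":0,"gripper":0},{"dx":-400,"dy":-70,"dz":-52,"rx":0,"ry":0,"rz":0,"gripper":0},{"dx":-400,"dy":-70,"dz":-52,"rx":0,"ry":0,"rz":0,"gripper":0},{"dx":-400,"dy":-70,"dz":-52,"rx":0,"ry":0,"rz":0,"gripper":0},{"dx":-400,"dy":-70,"dz":-52,"rx":0,"ry":0,"rz":0,"gripper":0},{"dx":-400,"dy":-70,"dz":-52,"rx":0,"ry":0,"rz":0,"gripper":0},{"dx":-400,"dy":-70,"dz":-52,"rx":0,"ry":0,"rz":0,"gripper":0}]}}

```text
t: 12.55
eef_pos: [0.5473, 0.2278, 0.3087]
ee_rot: [-3.14, 0.002, -1.598]
force: [0.3, -0.3, 0.7]
width: 0.0874
gripper_force: 0.0
```

```bash
python3 - <<'E'
from h import *
np.set_printoptions(precision=4,suppress=True)
s=arm.get_state();print(s['t'],s['eef_pos'],s['ee_rot'],s['qd'].round(2))
print(delta([.565,.315,.32],[np.pi,0,-1.6]))
E
```

```text
12.55 [0.5473 0.2278 0.3087] [-3.1395  0.0022 -1.5975] [ 0.55  0.43  0.67  0.   -0.24 -0.55]
(array([-87.7, -15.4, -11. ]), array([-0.0021,  0.0022,  0.0025]))
```

>>> {"name": "jog_arm", "arguments": {"targets": [{"dx":-30,"dy":-5,"dz":-5,"rx":0,"ry":0,"rz":0,"gripper":0},{"dx":-60,"dy":-12,"dz":-8,"rx":0,"ry":0,"rz":0,"gripper":0},{"dx":-80,"dy":-12,"dz":-8,"rx":0,"ry":0,"rz":0,"gripper":0},{"dx":-80,"dy":-12,"dz":-8,"rx":0,"ry":0,"rz":0,"gripper":0},{"dx":-80,"dy":-12,"dz":-8,"rx":0,"ry":0,"rz":0,"gripper":0},{"dx":-80,"dy":-12,"dz":-8,"rx":0,"ry":0,"rz":0,"gripper":0},{"dx":-80,"dy":-12,"dz":-8,"rx":0,"ry":0,"rz":0,"gripper":0},{"dx":-80,"dy":-12,"dz":-8,"rx":0,"ry":0,"rz":0,"gripper":0}]}}

```text
t: 13.22
eef_pos: [0.5618, 0.3044, 0.3169]
ee_rot: [-3.139, 0.001, -1.599]
force: [-0.5, -0.3, 0.4]
width: 0.0882
gripper_force: 0.0
```

```bash
python3 - <<'E'
from h import *
np.set_printoptions(precision=4,suppress=True)
f=grab('wrist');cv2.imwrite('pics/w7.png',cv2.cvtColor(f['frame'],cv2.COLOR_RGB2BGR))
s=arm.get_state();print(s['t'],s['eef_pos'],s['ee_rot'])
E
```

```text
13.2667 [0.5618 0.3045 0.3169] [-3.1393  0.0012 -1.599 ]
```

View pics/w7.png

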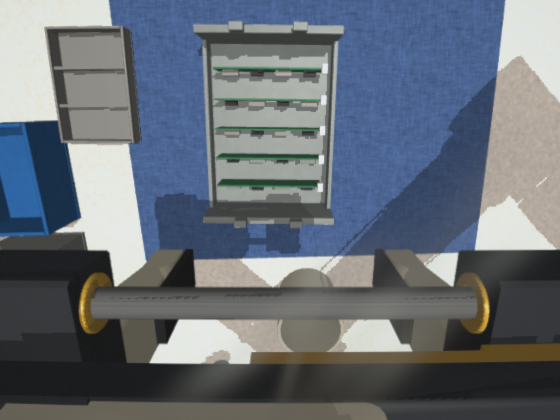

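The frame fills columns 195–343 and rows 21–227. Ears are near (236,26) and (300,26) on one wall, and (240,222) and (296,222) on the other. I extract the wall tops and ears numerically.

```bash
python3 - <<'E'
from h import *
np.set_printoptions(precision=4,suppress=True,linewidth=160)
f=load('wrist');im=f['frame'].astype(int);b=im[...,2]-im[...,0]
print('b-r rows col 215/270/320 near wall');
g=(b<15).astype(int)
for v in (18,20,22,24,26,28,30,32,34,36,38,206,208,210,212,214,216,218,220,222,224,226,228):
    i=np.where(g[v,185:355])[0]+185
    runs=np.split(i,np.where(np.diff(i)>1)[0]+1) if len(i) else []
    print(v,[(int(r[0]),int(r[-1])) for r in runs if len(r)>2])
for c in (202,215,236,255,270,300,320,335): print(c,'top',im[18:42:1,c].mean(1).astype(int)); print('   bot',im[204:232,c].mean(1).astype(int))
E
```

```text
b-r rows col 215/270/320 near wall
18 []
20 []
22 [(229, 242), (294, 306)]
24 [(202, 206), (227, 243), (293, 307)]
26 [(193, 343)]
28 [(194, 343)]
30 [(194, 343)]
32 [(195, 343)]
34 [(198, 342)]
36 [(200, 340)]
38 [(202, 338)]
206 [(210, 329)]
208 [(210, 329)]
210 [(208, 329)]
212 [(207, 330)]
214 [(205, 331)]
216 [(204, 332)]
218 [(203, 333)]
220 [(203, 333)]
222 [(203, 333)]
224 [(234, 246), (289, 302)]
226 [(234, 245), (290, 301)]
228 []
202 top [105 107 109 110 112 113 135 154 155 154 154 154 152 141 106  64  56  56  56  56  63  84 101 108]
   bot [74 73 71 71 71 71 69 72 76 76 75 77 74 69 72 77 79 82 82 80 79 75 73 73 73 74 74 72]
215 top [110 110 111 106 103 106 127 154 156 156 156 155 153 142 104  63  56  56  56  56  56  56  57  56]
   bot [ 61  63  64  63  64  64  65  64  65  64  65  66  78  98 105 104 104 103  97  82  77  77  78  78  76  76  77  77]
236 top [106 107 117 144 166 167 167 167 167 165 158 122  76  61  61  59  57  57  57  56  56  56  56  56]
   bot [ 64  64  63  64  66  72  71  65  64  66  66  65  68  73  68  68  80 101 111 111 109 110 118 122  82  73  73  73]
25
[... 432 characters left out ...]
78  76  76  75  74]
300 top [109 109 110 125 156 175 176 176 176 175 173 153 104  65  59  58  58  58  58  58  58  58  57  58]
   bot [ 64  65  64  65  65  65  66  66  66  66  66  66  67  72  79  70  68  81 106 109 110 109 109 108 107 108 108 108]
320 top [105 105 102 104 105 105 103 137 166 171 173 174 174 175 168 120  73  58  58  58  58  57  58  57]
   bot [ 76  74  74  75  76  75  77  76  76  75  76  76  78  94 131 160 160 158 156 149 129 110 109 107 107 107 105 105]
335 top [101 102 104 104 106 108 110 145 172 172 172 173 174 174 173 137  85  61  59  57  58  58  67 115]
   bot [105 106 108 109 109 108 110 110 111 112 114 113 110 108 110 102  99 101 102 101 105 106 105 105 109 110 108 108]
```

```bash
python3 - <<'E'
from h import *
np.set_printoptions(precision=4,suppress=True,linewidth=160)
f=load('wrist');s=arm.get_state()
Tl,Tr=ray(f,[[193.5,28],[343.5,28.8]],.07);Bl,Br=ray(f,[[202.5,220.5],[333.5,220.8]],.07)
print('far wall len',np.linalg.norm(Tl-Tr),Tl,Tr,'near',np.linalg.norm(Bl-Br),Bl,Br)
F=(Tl+Tr)/2;N=(Bl+Br)/2;print('mids',F,N,np.linalg.norm(F-N),'centre',(F+N)/2)
d=N-F;print('yaw from mids',np.arctan2(-d[0],d[1]))
for a,b in((Tr,Tl),(Br,Bl)): e=b-a;print('yaw walls',np.arctan2(e[1],e[0]))
E1=ray(f,[[234.8,24],[300.2,24],[240,223],[295.7,223]],.084);print('ears',E1,'mids',E1[:2].mean(0),E1[2:].mean(0),E1[0]-E1[1])
ins=ray(f,[[262,24],[262,32.2],[270,217.7],[270,223.6]],.07);print('y edges',ins[:,1],'thick',np.diff(ins[:,1]))
# depth check of wall tops
W=cloud(f);print('z',np.nanmedian(W[27:31,250:285,2]),np.nanmedian(W[219:223,255:285,2]),np.nanmedian(W[60:66,350:380,2]))
E
```

```text
far wall len 0.14857404218594678 [0.6471 0.152  0.07  ] [0.4986 0.157  0.07  ] near 0.14947382088623132 [0.656  0.3523 0.07  ] [0.5066 0.3567 0.07  ]
mids [0.5729 0.1545 0.07  ] [0.5813 0.3545 0.07  ] 0.20018216872706224 centre [0.5771 0.2545 0.07  ]
yaw from mids -0.04180866069586514
yaw walls -0.03424421898390899
yaw walls -0.029290022081469847
ears [[0.6042 0.1527 0.084 ]
 [0.5421 0.1545 0.084 ]
 [0.6113 0.3518 0.084 ]
 [0.55   0.3535 0.084 ]] mids [0.5732 0.1536 0.084 ] [0.5807 0.3526 0.084 ] [ 0.0621 -0.0018 -0.    ]
y edges [0.1506 0.158  0.351  0.3581] thick [0.0075 0.193  0.0071]
z 0.06946692884755372 0.06966686927555055 0.00012900915369423981
```

```bash
python3 - <<'E'
from h import *
print(delta([.443,-.2389,.15],[np.pi,0,-1.2821]))
E
```

```text
(array([546.7, 103.9, 166. ]), array([-0.0025,  0.0009, -0.3169]))
```

>>> {"name": "jog_arm", "arguments": {"targets": [{"dx":320,"dy":60,"dz":50,"rx":0,"ry":0,"rz":0,"gripper":0},{"dx":320,"dy":60,"dz":50,"rx":0,"ry":0,"rz":0,"gripper":0},{"dx":320,"dy":60,"dz":50,"rx":0,"ry":0,"rz":0,"gripper":0},{"dx":320,"dy":60,"dz":50,"rx":0,"ry":0,"rz":0,"gripper":0},{"dx":320,"dy":60,"dz":50,"rx":0,"ry":0,"rz":0,"gripper":0},{"dx":320,"dy":60,"dz":50,"rx":0,"ry":0,"rz":0,"gripper":0},{"dx":320,"dy":60,"dz":50,"rx":0,"ry":0,"rz":0,"gripper":0},{"dx":320,"dy":60,"dz":50,"rx":0,"ry":0,"rz":0,"gripper":0}]}}

```text
t: 13.93
eef_pos: [0.4919, -0.0152, 0.2664]
ee_rot: [-3.139, 0.001, -1.599]
force: [0.4, -0.2, -1.1]
width: 0.0878
gripper_force: 0.0
```

>>> {"name": "jog_arm", "arguments": {"targets": [{"dx":30,"dy":5,"dz":15,"rx":0,"ry":0,"rz":-0.05,"gripper":0},{"dx":70,"dy":14,"dz":40,"rx":0,"ry":0,"rz":-0.1,"gripper":0},{"dx":105,"dy":20,"dz":55,"rx":0,"ry":0,"rz":-0.15,"gripper":0},{"dx":140,"dy":28,"dz":75,"rx":0,"ry":0,"rz":-0.2,"gripper":0},{"dx":175,"dy":35,"dz":90,"rx":0,"ry":0,"rz":-0.25,"gripper":0},{"dx":205,"dy":40,"dz":105,"rx":0,"ry":0,"rz":-0.317,"gripper":0},{"dx":226,"dy":44,"dz":116,"rx":0,"ry":0,"rz":-0.317,"gripper":0},{"dx":226,"dy":44,"dz":116,"rx":0,"ry":0,"rz":-0.317,"gripper":0}]}}

```text
t: 14.6
eef_pos: [0.4406, -0.2403, 0.1477]
ee_rot: [3.14, 0.002, -1.285]
force: [-0.7, -0.2, -0.8]
width: 0.0875
gripper_force: 0.0
```

```bash
cat > m.py <<'E'
from h import *
np.set_printoptions(precision=4,suppress=True)
f=grab('wrist');s=arm.get_state();im=f['frame'].astype(int);print(s['t'],s['eef_pos'],s['ee_rot'])
L=[]
for v in range(5,230,5):
    i=np.where(im[v,150:420,0]>170)[0]+150
    if len(i)<5: continue
    a,b=ray(f,[[i.min()-.5,v],[i.max()+.5,v]],.01)
    if abs(np.linalg.norm(a-b)-.04)<.0015: L.append((a+b)/2)
m=np.array(L);k=np.polyfit(m[:,1],m[:,0],1);r=m[:,0]-np.polyval(k,m[:,1]);print(len(m),r.std(),'yaw',np.arctan(-k[0]),'x at -.2389',np.polyval(k,-.2389))
y=np.arctan(-k[0]);print(delta([np.polyval(k,-.2389),-.2389,.0245],[np.pi,0,y-np.pi/2],s))
# far (−y) end of bar
c=proj(f,[[np.polyval(k,-.34),-.34,.01],[np.polyval(k,-.37),-.37,.01]]);print('end px range',c)
E
python3 m.py
```

```text
14.65 [ 0.4416 -0.2393  0.1489] [ 3.1416  0.001  -1.2852]
35 0.00017866225561514331 yaw 0.28658171577125746 x at -.2389 0.4431978159619494
(array([  0.2,  -1.7, 124.4]), array([ 0.   ,  0.001, -0.001]))
end px range [[279.3347  63.1301]
 [279.1956  15.7126]]
```

```bash
python3 - <<'E'
from h import *
f=load('wrist');im=f['frame'][...,0].astype(float);p=im[20:70,275:284].mean(1);e=20+np.abs(np.diff(p)).argmax()+.5
E=ray(f,[[279.5,e]],.01)[0];d=np.array([-np.sin(.2866),np.cos(.2866)]);print(e,E,'mid',E[:2]+.12*d)
E
```

```text
41.5 [ 0.4769305  -0.35394487  0.01      ] mid [ 0.4430074 -0.2388396]
```

>>> {"name": "jog_arm", "arguments": {"targets": [{"dx":0,"dy":-1.5,"dz":20,"rx":0,"ry":0.001,"rz":-0.001,"gripper":0.3},{"dx":0,"dy":-1.5,"dz":45,"rx":0,"ry":0.001,"rz":-0.001,"gripper":0.3},{"dx":0,"dy":-1.5,"dz":70,"rx":0,"ry":0.001,"rz":-0.001,"gripper":0.3},{"dx":0,"dy":-1.5,"dz":92,"rx":0,"ry":0.001,"rz":-0.001,"gripper":0.3},{"dx":0,"dy":-1.5,"dz":110,"rx":0,"ry":0.001,"rz":-0.001,"gripper":0.3},{"dx":0,"dy":-1.5,"dz":119,"rx":0,"ry":0.001,"rz":-0.001,"gripper":0.3},{"dx":0,"dy":-1.5,"dz":123.5,"rx":0,"ry":0.001,"rz":-0.001,"gripper":0.3},{"dx":0,"dy":-1.5,"dz":123.5,"rx":0,"ry":0.001,"rz":-0.001,"gripper":0.3}]}}

```text
t: 15.32
eef_pos: [0.4452, -0.2366, 0.0264]
ee_rot: [-3.14, -0.001, -1.28]
force: [-0.2, 0.1, -0.2]
width: 0.0617
gripper_force: 0.0
```

Now close (40 N) and lift.

>>> {"name": "jog_arm", "arguments": {"targets": [{"dx":0,"dy":0,"dz":0,"rx":0,"ry":0,"rz":0,"gripper":0.4},{"dx":0,"dy":0,"dz":0,"rx":0,"ry":0,"rz":0,"gripper":0.8},{"dx":0,"dy":0,"dz":0,"rx":0,"ry":0,"rz":0,"gripper":0.8},{"dx":0,"dy":0,"dz":0,"rx":0,"ry":0,"rz":0,"gripper":0.8},{"dx":0,"dy":0,"dz":0,"rx":0,"ry":0,"rz":0,"gripper":0.8},{"dx":0,"dy":0,"dz":0,"rx":0,"ry":0,"rz":0,"gripper":0.8},{"dx":0,"dy":0,"dz":0,"rx":0,"ry":0,"rz":0,"gripper":0.8},{"dx":0,"dy":0,"dz":0,"rx":0,"ry":0,"rz":0,"gripper":0.8}], "force": 40}}

```text
t: 15.98
eef_pos: [0.4449, -0.237, 0.0271]
ee_rot: [-3.14, -0.001, -1.28]
force: [-2.6, 1.2, 6.8]
width: 0.0396
gripper_force: 40.0
```

```bash
python3 - <<'E'
from h import *
np.set_printoptions(precision=4,suppress=True)
s=arm.get_state();print(s['t'],s['eef_pos'],s['ee_rot'],s['force'],s['width'],s['gripper_force'])
print('grip offset of bar mid in tool',delta([.4431,-.2389,.005],None,s)[0])
print('above frame from here',delta([.577,.2543,.20],[np.pi,0,-1.6088],s))
E
```

```text
15.9833 [ 0.4449 -0.237   0.0271] [-3.1395 -0.0012 -1.28  ] [-2.58    1.1844  6.8406] 0.039566366886879076 40.004446506500244
grip offset of bar mid in tool [ 1.3  2.3 22.1]
above frame from here (array([-432.6, -267.8, -172.8]), array([-0.0023, -0.0008,  0.3288]))
```

>>> {"name": "jog_arm", "arguments": {"targets": [{"dx":0,"dy":0,"dz":-5,"rx":0,"ry":0,"rz":0,"gripper":0.8},{"dx":0,"dy":0,"dz":-20,"rx":0,"ry":0,"rz":0,"gripper":0.8},{"dx":0,"dy":0,"dz":-45,"rx":0,"ry":0,"rz":0,"gripper":0.8},{"dx":0,"dy":0,"dz":-75,"rx":0,"ry":0,"rz":0,"gripper":0.8},{"dx":0,"dy":0,"dz":-105,"rx":0,"ry":0,"rz":0,"gripper":0.8},{"dx":0,"dy":0,"dz":-135,"rx":0,"ry":0,"rz":0,"gripper":0.8},{"dx":0,"dy":0,"dz":-150,"rx":0,"ry":0,"rz":0,"gripper":0.8},{"dx":0,"dy":0,"dz":-150,"rx":0,"ry":0,"rz":0,"gripper":0.8}]}}

```text
t: 16.65
eef_pos: [0.4468, -0.2373, 0.1806]
ee_rot: [-3.133, -0.004, -1.28]
force: [0.9, 0.3, -2.5]
width: 0.039
gripper_force: 40.0
```

```bash
cat > g.py <<'E'
from h import *
np.set_printoptions(precision=4,suppress=True)
f=grab('wrist');s=arm.get_state();im=f['frame'].astype(int);print(s['t'],s['eef_pos'],s['ee_rot'],s['force'],s['moment'],s['width'],s['gripper_force'])
R0=R.from_euler('xyz',s['ee_rot']);zt=s['eef_pos'][2]-.0145
L=[]
for v in range(0,235,5):
    i=np.where(im[v,150:420,0]>170)[0]+150
    if len(i)<5: continue
    a,b=ray(f,[[i.min()-.5,v],[i.max()+.5,v]],zt)
    L.append(np.r_[v,np.linalg.norm(a-b)*1000,R0.inv().apply((a+b)/2-s['eef_pos'])*1000])
print(np.array(L)[::4])
print('keyhole rows', [v for v in range(20,230) if im[v,260:300,0].min()<120][:1])
K=np.array([f['frame'][v,270:300,0].mean() for v in range(0,230)]);print(K.astype(int)[::4])
print('above frame',delta([.577,.2543,.16],[np.pi,0,-1.6088],s))
E
python3 g.py
```

```text
16.7 [ 0.4456 -0.2369  0.1783] [-3.1354 -0.0025 -1.2801] [-0.75    0.9378 -3.426 ] [ 0.1269  0.0269 -0.0267] 0.03920116739519406 39.99678075313568
[[  0.      39.6829 115.5814  -0.8656  14.7989]
 [ 20.      40.1711 108.4297  -0.8534  14.7807]
 [ 40.      39.8813 101.1128  -0.84    14.762 ]
 [ 60.      39.9976  93.6221  -1.0289  14.7442]
 [ 80.      39.7143  85.9441  -1.0174  14.7246]
 [100.      39.8459  78.0681  -0.7983  14.7033]
 [120.      39.9911  69.9793  -0.9943  14.684 ]
 [140.      39.7202  61.6638  -0.9818  14.6628]
 [160.      39.4493  53.1066  -0.9688  14.641 ]
 [180.      39.6199  44.291   -1.1762  14.6199]
 [200.      39.802   35.2007  -0.9426  14.5954]
 [220.      39.5465  25.8131  -1.3833  14.5743]]
keyhole rows [77]
[226 226 227 227 227 227 227 227 228 228 228 228 228 228 228 228 228 228
 229 135  76  75  74  75  77  76  77  74  74  73  74  76  78 114 111 113
 114 113 114 115 115 115 117 145 229 229 230 230 230 229 230 230 229 229
 219 217 214 200]
above frame (array([-433. , -266.5,   18.9]), array([-0.0065, -0.0015,  0.3287]))
```

>>> {"name": "jog_arm", "arguments": {"targets": [{"dx":-25,"dy":-15,"dz":0,"rx":0,"ry":0,"rz":0.04,"gripper":0.8},{"dx":-60,"dy":-37,"dz":0,"rx":0,"ry":0,"rz":0.08,"gripper":0.8},{"dx":-95,"dy":-59,"dz":0,"rx":0,"ry":0,"rz":0.12,"gripper":0.8},{"dx":-130,"dy":-80,"dz":0,"rx":0,"ry":0,"rz":0.16,"gripper":0.8},{"dx":-165,"dy":-101,"dz":0,"rx":0,"ry":0,"rz":0.2,"gripper":0.8},{"dx":-200,"dy":-123,"dz":0,"rx":0,"ry":0,"rz":0.25,"gripper":0.8},{"dx":-232,"dy":-143,"dz":0,"rx":0,"ry":0,"rz":0.3,"gripper":0.8},{"dx":-255,"dy":-157,"dz":0,"rx":0,"ry":0,"rz":0.329,"gripper":0.8}]}}

```text
t: 17.37
eef_pos: [0.5217, 0.0553, 0.1749]
ee_rot: [-3.141, -0.001, -1.611]
force: [0.6, 0.1, -2.8]
width: 0.0388
gripper_force: 40.0
```

```bash
python3 - <<'E'
from h import *
s=arm.get_state();print(s['t'],s['eef_pos'],s['ee_rot'],s['width'],delta([.5762,.2558,.16],[np.pi,0,-1.6088]))
E
```

```text
17.3667 [0.52173621 0.05525467 0.17490866] [-3.14115052e+00 -6.74731189e-04 -1.61060585e+00] 0.03875144332327369 (array([-202.6,  -46.4,   14.8]), array([-0.0004, -0.0007, -0.0018]))
```

>>> {"name": "jog_arm", "arguments": {"targets": [{"dx":-30,"dy":-7,"dz":0,"rx":0,"ry":0,"rz":0,"gripper":0.8},{"dx":-65,"dy":-15,"dz":5,"rx":0,"ry":0,"rz":0,"gripper":0.8},{"dx":-100,"dy":-23,"dz":8,"rx":0,"ry":0,"rz":0,"gripper":0.8},{"dx":-135,"dy":-31,"dz":12,"rx":0,"ry":0,"rz":0,"gripper":0.8},{"dx":-165,"dy":-38,"dz":15,"rx":0,"ry":0,"rz":0,"gripper":0.8},{"dx":-185,"dy":-43,"dz":15,"rx":0,"ry":0,"rz":0,"gripper":0.8},{"dx":-195,"dy":-45,"dz":15,"rx":0,"ry":0,"rz":0,"gripper":0.8},{"dx":-195,"dy":-45,"dz":15,"rx":0,"ry":0,"rz":0,"gripper":0.8}]}}

```text
t: 18.03
eef_pos: [0.5741, 0.2472, 0.1592]
ee_rot: [3.142, -0.002, -1.607]
force: [0.1, -0.4, -2.2]
width: 0.0391
gripper_force: 40.0
```

```bash
python3 - <<'E'
from h import *
np.set_printoptions(precision=4,suppress=True)
f=grab('wrist');s=arm.get_state();print(s['t'],s['eef_pos'],s['ee_rot'],s['width'],delta([.5762,.2558,.16],[np.pi,0,-1.6088],s))
im=f['frame'].astype(int)
R0=R.from_euler('xyz',s['ee_rot']);print('px of far ears/wall',proj(f,[[.6042,.1535,.084],[.5421,.1545,.084],[.573,.154,.07]]))
for v in (5,100,200):
    i=np.where(im[v,150:420,0]>175)[0]+150;a,b=ray(f,[[i.min()-.5,v],[i.max()+.5,v]],s['eef_pos'][2]-.0145);print(v,i.min(),i.max(),R0.inv().apply((a+b)/2-s['eef_pos'])*1000,np.linalg.norm(a-b))
E
```

```text
18.0833 [0.5737 0.2459 0.1595] [ 3.1412 -0.0021 -1.6081] 0.038931371156167655 (array([-10. ,  -2.2,  -0.5]), array([ 0.0003, -0.0021,  0.0007]))
px of far ears/wall [[223.6713  74.0736]
 [334.0496  71.7102]
 [279.3508  74.973 ]]
5 234 335 [110.974    0.0577  14.7304] 0.03904612970425549
100 237 332 [75.9148  0.1249 14.6576] 0.039111198270260265
200 240 328 [33.8103 -0.0119 14.5702] 0.039094592122469914
```

>>> {"name": "jog_arm", "arguments": {"targets": [{"dx":-5,"dy":-1.2,"dz":0,"rx":0,"ry":-0.002,"rz":0,"gripper":0.8},{"dx":-10,"dy":-2.3,"dz":0,"rx":0,"ry":-0.002,"rz":0,"gripper":0.8},{"dx":-10,"dy":-2.3,"dz":10,"rx":0,"ry":-0.002,"rz":0,"gripper":0.8},{"dx":-10,"dy":-2.3,"dz":20,"rx":0,"ry":-0.002,"rz":0,"gripper":0.8},{"dx":-10,"dy":-2.3,"dz":30,"rx":0,"ry":-0.002,"rz":0,"gripper":0.8},{"dx":-10,"dy":-2.3,"dz":38,"rx":0,"ry":-0.002,"rz":0,"gripper":0.8},{"dx":-10,"dy":-2.3,"dz":43,"rx":0,"ry":-0.002,"rz":0,"gripper":0.8},{"dx":-10,"dy":-2.3,"dz":43,"rx":0,"ry":-0.002,"rz":0,"gripper":0.8}]}}

```text
t: 18.75
eef_pos: [0.5764, 0.2547, 0.1166]
ee_rot: [3.142, -0.0, -1.609]
force: [-0.1, -0.2, -2.5]
width: 0.0394
gripper_force: 40.0
```

```bash
python3 - <<'E'
from h import *
np.set_printoptions(precision=4,suppress=True,linewidth=150)
f=grab('wrist');cv2.imwrite('pics/w8.png',cv2.cvtColor(f['frame'],cv2.COLOR_RGB2BGR));s=arm.get_state();print(s['t'],s['eef_pos'],s['ee_rot'],s['force'],s['moment'],delta([.5764,.2558,.0962],[np.pi,0,-1.6088],s))
E
```

```text
18.8 [0.5769 0.255  0.1175] [-3.1406  0.0005 -1.6091] [ 0.3199  1.015  -1.6715] [ 0.1074 -0.0465 -0.0102] (array([-0.8,  0.5, 21.3]), array([-0.001 ,  0.0005, -0.0003]))
```

View pics/w8.png

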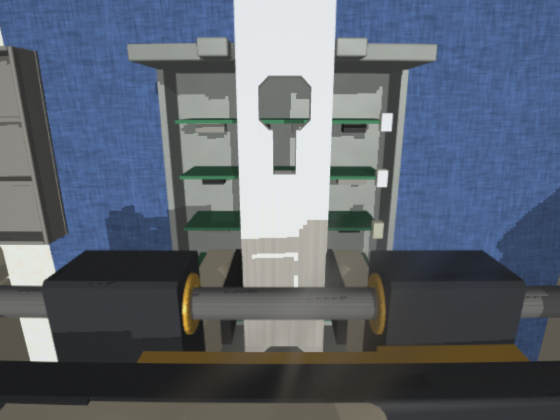

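The bar is centred between the far ears: its edges are at columns 237 and 333, and the ears' inner edges near 229 and 337. Lowering.

>>> {"name": "jog_arm", "arguments": {"targets": [{"dx":0,"dy":0,"dz":4,"rx":0,"ry":0,"rz":0,"gripper":0.8},{"dx":0,"dy":0,"dz":8,"rx":0,"ry":0,"rz":0,"gripper":0.8},{"dx":0,"dy":0,"dz":11,"rx":0,"ry":0,"rz":0,"gripper":0.8},{"dx":0,"dy":0,"dz":14,"rx":0,"ry":0,"rz":0,"gripper":0.8},{"dx":0,"dy":0,"dz":16,"rx":0,"ry":0,"rz":0,"gripper":0.8},{"dx":0,"dy":0,"dz":18,"rx":0,"ry":0,"rz":0,"gripper":0.8},{"dx":0,"dy":0,"dz":18.5,"rx":0,"ry":0,"rz":0,"gripper":0.8},{"dx":0,"dy":0,"dz":18.5,"rx":0,"ry":0,"rz":0,"gripper":0.8}]}}

```text
t: 19.47
eef_pos: [0.5772, 0.2555, 0.0998]
ee_rot: [-3.14, 0.001, -1.609]
force: [-0.9, 0.5, -2.8]
width: 0.0393
gripper_force: 40.0
```

>>> {"name": "jog_arm", "arguments": {"targets": [{"dx":0,"dy":0,"dz":0.3,"rx":0,"ry":0,"rz":0,"gripper":0.8},{"dx":0,"dy":0,"dz":0.6,"rx":0,"ry":0,"rz":0,"gripper":0.8},{"dx":0,"dy":0,"dz":0.9,"rx":0,"ry":0,"rz":0,"gripper":0.8},{"dx":0,"dy":0,"dz":1.2,"rx":0,"ry":0,"rz":0,"gripper":0.8},{"dx":0,"dy":0,"dz":1.5,"rx":0,"ry":0,"rz":0,"gripper":0.8},{"dx":0,"dy":0,"dz":1.8,"rx":0,"ry":0,"rz":0,"gripper":0.8},{"dx":0,"dy":0,"dz":2,"rx":0,"ry":0,"rz":0,"gripper":0.8},{"dx":0,"dy":0,"dz":2,"rx":0,"ry":0,"rz":0,"gripper":0.8}]}}

```text
t: 20.13
eef_pos: [0.5773, 0.2555, 0.098]
ee_rot: [-3.139, 0.002, -1.609]
force: [0.4, 0.5, -2.4]
width: 0.0394
gripper_force: 40.0
```

>>> {"name": "jog_arm", "arguments": {"targets": [{"dx":0,"dy":0,"dz":0.3,"rx":0,"ry":0,"rz":0,"gripper":0.8},{"dx":0,"dy":0,"dz":0.6,"rx":0,"ry":0,"rz":0,"gripper":0.8},{"dx":0,"dy":0,"dz":0.8,"rx":0,"ry":0,"rz":0,"gripper":0.8},{"dx":0,"dy":0,"dz":1,"rx":0,"ry":0,"rz":0,"gripper":0.8},{"dx":0,"dy":0,"dz":1.2,"rx":0,"ry":0,"rz":0,"gripper":0.8},{"dx":0,"dy":0,"dz":1.4,"rx":0,"ry":0,"rz":0,"gripper":0.8},{"dx":0,"dy":0,"dz":1.5,"rx":0,"ry":0,"rz":0,"gripper":0.8},{"dx":0,"dy":0,"dz":1.5,"rx":0,"ry":0,"rz":0,"gripper":0.8}]}}

```text
t: 20.8
eef_pos: [0.5773, 0.2555, 0.0972]
ee_rot: [-3.139, 0.002, -1.609]
force: [-3.5, -0.7, 5.1]
width: 0.039
gripper_force: 40.0
```

Down with contact (+8 N). A touch more, then open.

>>> {"name": "jog_arm", "arguments": {"targets": [{"dx":0,"dy":0,"dz":0.3,"rx":0,"ry":0,"rz":0,"gripper":0.8},{"dx":0,"dy":0,"dz":0.3,"rx":0,"ry":0,"rz":0,"gripper":0.8},{"dx":0,"dy":0,"dz":0.3,"rx":0,"ry":0,"rz":0,"gripper":0.35},{"dx":0,"dy":0,"dz":0.3,"rx":0,"ry":0,"rz":0,"gripper":0.35},{"dx":0,"dy":0,"dz":0.3,"rx":0,"ry":0,"rz":0,"gripper":0.35},{"dx":0,"dy":0,"dz":0.3,"rx":0,"ry":0,"rz":0,"gripper":0.35},{"dx":0,"dy":0,"dz":0.3,"rx":0,"ry":0,"rz":0,"gripper":0.35},{"dx":0,"dy":0,"dz":0.3,"rx":0,"ry":0,"rz":0,"gripper":0.35}]}}

```text
t: 21.47
eef_pos: [0.5773, 0.2555, 0.0961]
ee_rot: [-3.139, 0.002, -1.609]
force: [0.6, -0.3, -0.4]
width: 0.057
gripper_force: 0.0
```

>>> {"name": "jog_arm", "arguments": {"targets": [{"dx":0,"dy":0,"dz":-3,"rx":0,"ry":0,"rz":0,"gripper":0.35},{"dx":0,"dy":0,"dz":-10,"rx":0,"ry":0,"rz":0,"gripper":0.35},{"dx":0,"dy":0,"dz":-25,"rx":0,"ry":0,"rz":0,"gripper":0.35},{"dx":0,"dy":0,"dz":-50,"rx":0,"ry":0,"rz":0,"gripper":0.35},{"dx":0,"dy":0,"dz":-80,"rx":0,"ry":0,"rz":0,"gripper":0.35},{"dx":0,"dy":0,"dz":-110,"rx":0,"ry":0,"rz":0,"gripper":0.35},{"dx":-10,"dy":0,"dz":-140,"rx":0,"ry":0,"rz":0,"gripper":0.35},{"dx":-30,"dy":0,"dz":-150,"rx":0,"ry":0,"rz":0,"gripper":0.35}]}}

```text
t: 22.13
eef_pos: [0.5797, 0.2848, 0.253]
ee_rot: [-3.133, 0.006, -1.61]
force: [-0.6, 0.6, 0.6]
width: 0.057
gripper_force: 0.0
```

>>> {"name": "jog_arm", "arguments": {"targets": [{"dx":-20,"dy":0,"dz":-25,"rx":0,"ry":0,"rz":0,"gripper":0.35},{"dx":-45,"dy":0,"dz":-50,"rx":0,"ry":0,"rz":0,"gripper":0.35},{"dx":-45,"dy":0,"dz":-70,"rx":0,"ry":0,"rz":0,"gripper":0.35},{"dx":-45,"dy":0,"dz":-70,"rx":0,"ry":0,"rz":0,"gripper":0.35},{"dx":-45,"dy":0,"dz":-70,"rx":0,"ry":0,"rz":0,"gripper":0.35},{"dx":-45,"dy":0,"dz":-70,"rx":0,"ry":0,"rz":0,"gripper":0.35},{"dx":-45,"dy":0,"dz":-70,"rx":0,"ry":0,"rz":0,"gripper":0.35},{"dx":-45,"dy":0,"dz":-70,"rx":0,"ry":0,"rz":0,"gripper":0.35}]}}

```text
t: 22.8
eef_pos: [0.5794, 0.3295, 0.3154]
ee_rot: [-3.141, 0.001, -1.609]
force: [-0.5, -0.7, -0.6]
width: 0.0571
gripper_force: 0.0
```

```bash
python3 - <<'E'
from h import *
np.set_printoptions(precision=4,suppress=True,linewidth=150)
f=grab('wrist');s=arm.get_state();print(s['t'],s['eef_pos'],s['width'],s['force'])
im=f['frame'].astype(int)
n,l,st,ce=cv2.connectedComponentsWithStats((im[:245].min(2)>195).astype(np.uint8))
for k in range(1,n):
    if st[k,4]>300: print(st[k],ce[k])
print(proj(f,[[.572,.134,.08],[.582,.374,.08]]))
for v in (30,60,150,200,230):
    i=np.where(im[v,220:330,0]>185)[0]+220
    if len(i)<5: continue
    a,b=ray(f,[[i.min()-.5,v],[i.max()+.5,v]],.08);print(v,(a+b)/2,np.linalg.norm(a-b))
c=int(proj(f,[[.577,.2543,.08]])[0,0]);print('col',c,im[0:245:3,c-3:c+4,0].mean(1).astype(int))
W=cloud(f)
for p in ([.573,.17],[.573,.148],[.58,.34],[.582,.365]):
    u,v=proj(f,[[*p,.08]])[0].round().astype(int)
    if 1<v<245:print(p,W[v-1:v+2,u-8:u+9,2].mean())
E
```

```text
22.85 [0.5795 0.3295 0.3156] 0.057104738626168286 [ 0.1026 -0.0564  0.6089]
[   0    0  121  102 6089] [30.5311 50.4089]
[ 263    0   42  205 6550] [283.2156  98.5692]
[ 514    0   46   94 2975] [540.3281  35.5486]
[  62  124   94  121 7213] [115.8328 184.9915]
[ 447  190  113   55 2697] [510.4716 226.4042]
[[283.4364 -28.185 ]
 [282.6753 218.7678]]
30 [0.5743 0.1838 0.08  ] 0.03939046789287919
60 [0.5754 0.2108 0.08  ] 0.0401722581917374
150 [0.5787 0.2986 0.08  ] 0.040746328164892834
200 [0.5656 0.3532 0.08  ] 0.009780455526035674
col 283 [227 227 227 227 222  87  55 108 111 111 111 110 111 111  77  29  47 111 111 122 226 229 229 229 229 229 229 229 229 229 229 229 230 229 230 230 230
 230 230 230 230 230 230 230 230 230 230 230 230 230 192 109 110 109  36  77 120 108 109 108 107  97  86 227 230 230 185 180 178 177 177 179 179 158
  53  53  53  54  54  52  83 185]
[0.573, 0.17] 0.07664437627438
[0.58, 0.34] 0.07909552787915278
[0.582, 0.365] 0.07974945516680221
```

```bash
python3 - <<'E'
from h import *
np.set_printoptions(precision=4,suppress=True)
f=load('wrist');W=cloud(f);im=f['frame']
m=np.zeros(im.shape[:2],bool);m[0:205,268:300]=im[0:205,268:300].min(2)>210
P=W[m];P=P[~np.isnan(P[:,0])];P=P[abs(P[:,2]-.08)<.012];A=np.c_[P[:,:2]-[.577,.2543],np.ones(len(P))];k=np.linalg.lstsq(A,P[:,2],rcond=None)[0];print('slope x,y, z centre',k,len(P))
m=im[...,0]>-1;B=W[80:230,360:440].reshape(-1,3);print('bench',np.nanmedian(B[:,2]))
E=ray(f,[[283,219]],.08)[0];print('end',E)
f=grab('top');V=cloud(f);im=f['frame'].astype(int)
mk=np.zeros(im.shape[:2],np.uint8);mk[190:225,145:245]=im[190:225,145:245].min(2)>150;n,l,st,_=cv2.connectedComponentsWithStats(mk);q=1+st[1:,4].argmax();v,u=np.where(l==q);r=cv2.minAreaRect((ray(f,np.c_[u,v],.08)[:,:2]*1000).astype(np.float32));print(st[q],r)
E
```

```text
slope x,y, z centre [-0.0015  0.0015  0.0796] 4961
bench 0.0004632408099403581
end [0.5817 0.3743 0.08  ]
[156 197  72  16 877] ((575.1057739257812, 245.36997985839844), (222.6555938720703, 45.71805953979492), 86.46598052978516)
```

The bar is level at z = 79.6 mm (80 expected) and centred to about 1 mm. Handing in.

```bash
python3 -c "
from station import arm
print(arm.job_done())"
```

```text
the job is handed in; nothing more can be done
None
```

The keeper bar was drawn off the studs, laid flat on the bench and released, then regripped across its width. It now sits level in both saddles, centred to about 1 mm with the gripper clear, and the job was handed in at about 23 s.

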